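# Set the second rib on edge in the fit-up jig

## Task

One bay of the fit-up jig already has its rib; get the other bay ready for tacking. Lift the copper off-cut out of that free bay into the black scrap pan, lay the loose rib in the blue V-cradle with its yellow edge down and let go of it, then take it again by its two faces and stand it in the free bay: on its yellow edge, flat against both red stops and centred along them to within a centimetre. Leave the rib that is already set, and everything else on the bench, where they are.

Things in the scene. Friction and masses are not known exactly. Their poses are not given: they have to be found in the camera images.
- rib_center (a point): Centre of the loose rib: grey steel flat bar 160 x 45 x 12 mm, about 0.65 kg, lying flat on the bench at any yaw at the start. x runs along the 160 mm, y across the 45 mm, z through the 12 mm thickness (up at the start). Its long edge on the -y side is painted yellow (a band about 11 mm wide); the +y edge is bare.
- set_rib_center (a point): Centre of the rib already set: the same bar standing loose on its yellow edge in one of the jig's two bays, 1.5 mm from the stops; x along its 160 mm, z up, 45 mm tall. It shows which bay is taken; the other is the free one. Leave it alone.
- jig: Fit-up jig, fixed: aluminium plate 230 (x) x 200 (y) x 10 mm high, origin at the centre of its underside, z up. Two bays run along its x, at +y and -y. Each has two red stop blocks 20 x 20 mm, 28 mm tall above the plate, centred at x = -55 and +55 mm, y = +66 (or -66) mm: their inner faces are at y = +56 (or -56) mm. Between a bay's two stops 90 mm is free for a finger.
- offcut_center (a point): Centre of the off-cut: a copper-coloured piece of square tube, 60 mm long (its x) and 35 x 35 mm outside, 3 mm wall, open at both ends, 0.15 kg. It lies on the jig plate in the free bay, long side within about 35 degrees of the jig's x.
- pan: Scrap pan, fixed: a black open box 130 (x) x 140 (y) x 45 mm high, 3 mm walls, origin at the centre of its underside. The off-cut may be let go just above its rim.
- cradle: Blue V-cradle, fixed: origin under its centre, base plate 150 (x) x 100 (y) x 8 mm. The V runs along x; its bottom line is at y = 0, 50 mm up; its sides rise at 45 degrees to +y and -y, 42 mm along the slope. They exist only at x = -70 to -40 and 40 to 70 mm; between, all is open to the base plate for fingers.
- magnet_mid (a point): Bystander: red triangular magnetic welding square, 100 mm long, 106 mm tall; the point is at its base. Leave alone.
- hammer_grip (a point): Bystander: hammer, point on its handle. Leave alone.
- brush_grip (a point): Bystander: brush, point on its handle. Leave alone.
- spray: Bystander: spray can, 60 mm across and 170 mm tall, origin at the centre of its underside. Leave alone.
- clamp_mid (a point): Bystander: yellow C-clamp lying flat, about 110 x 90 x 20 mm, point in its back. Leave alone.
- wrench_grip (a point): Bystander: wrench, point on its handle. Leave alone.
- bay_a (a point): Where the centre of a properly set rib is in the jig's +y bay: 0, +50, 32.5 mm in the jig's frame. The rib's 160 mm run along the jig's x and its face touches the stops, which lie on the +y side.
- bay_b (a point): The same for the jig's -y bay: 0, -50, 32.5 mm in the jig's frame; the stops lie on the -y side.
- cradle_v (a point): Middle of the V's bottom line, axes as the cradle's. A rib may lean on either side: one face flat on that side, its lower edge flat on the other side (they are at right angles). Its centre is then 12 mm to that side (+y or -y) of this point and 20 mm above it.

How it is judged:
By the outcome, as a careful person would: the job done as asked, in the order asked, and still so for the second after the job is handed in, with the robot touching nothing.
It also fails if it takes over 72 s, if anything falls off the work surface, if the arm or the gripper's body presses on something with over 40 N, if the wrist force passes 120 N, or if a joint passes its speed limit or range.

## Robot

A 7-joint arm with a two-finger parallel gripper is mounted at the origin on the work surface. World frame = base frame: x ahead of the robot, y to its left, z up, the work surface at z = 0. Lengths are in m, angles in degrees, forces in N, time in s.
With the tool pointing down it reaches from about 0.4 to 0.85 m from the base axis. Payload 4.5 kg.
Tool frame: the origin (TCP) lies between the finger pads; the fingertips stand 22 mm ahead of it and the grasp point (between the pads) lies 3 mm ahead of it; z points along the fingers, y is the direction in which the jaws open and shut (so a half turn about z gives the same grasp; the last joint's range is limited). The gripper opens to 88 mm and grips with 3 to 60 N. Pads are 18 mm wide; open, the fingers measure 123 mm over their backs; the gripper's body (75 mm by 187 mm) begins 45 mm behind the grasp point.
Start: joints at [72.811, 39.483, -11.15, 89.685, 9.013, 51.709, -12.324], TCP at [0.205, -0.591, 0.261] pointing down, gripper open.
Joint ranges: [-172.22, 172.22], [-26.19, 119.32], [-84.43, 86.54], [7.71, 146.69], [-57.33, 237.33], [2.42, 119.75], [-152.13, 152.13]. Speed limits (degrees/s): [147.25, 147.25, 180, 180, 180, 180, 180].

## Interface

Orientations are given as a 3x3 rotation matrix whose columns are the frame's x, y, z axes.
In Python, from cell import monitor, optics, workorder gives the robot as it stands. The module is installed in compiled form; this text tells all that it offers.
- The arm moves only by the tool carry_out, never from a script. Its argument "increments" is a list of rows, each an object of numbers: "x", "y", "z": the shift along the tool's x, y, z in mm; "wx", "wy", "wz": the turn, a rotation vector about the tool's x, y, z in rad; "gripper": the closure, from 0 (fully open) to 1 (shut). In form: [{"x": .., "y": .., "z": .., "wx": .., "wy": .., "wz": .., "gripper": ..}, ...]. A call has 1 to 5 rows; each row is the pose to reach, as a shift and turn from the pose measured when the call began, along the tool's axes at that moment; what a row does not reach only later rows make up. A row lasts 1/8 s, in which the tool goes at most 62.5 mm and 10.7 degrees, less where a joint would pass 70% of its speed; a pose out of reach is approached as far as the arm can. A call with a gripper value outside its range is refused whole. The fingers move at their own pace and stop on an object; "squeeze" is the grip in N (left out, the last holds). Time passes only in rows, so rows that repeat a pose let the fingers close. It gives the time, the measured TCP pose, the force and the opening at its end, in the units of the state.
- monitor.get_state(): the state, without advancing time (a new reading comes with each control period).
- optics.capture(name): name is "scene" or "top" or "wrist"; returns (picture, depth): 420x560x3 uint8, red, green, blue; 420x560 float32, m along the optical axis (not along the pixel's ray), 0 where there is no reading.
- optics.camera_params(name): a dict with "fov_y" (degrees; the focal length in pixels is half the picture's height over the tangent of half this angle, whatever the lens; pixels are square), "cx", "cy" (the principal point, pixels), "R" (3x3) and "t" (3): a world point X has camera coordinates R X + t. Camera axes: x right, y down, z forward; pixel columns grow to the right and rows downward; lengths in m; the calibration is good to about 2 mm. A picture is of the moment at which its call begins: read the wrist's pose just before it. camera_params takes no time and is no camera call; for the wrist camera it gives the pose at the moment of the call.
- workorder.close_job(): hands the job in, once; it reports no verdict.
The state is a dict: "clock": time; "joint_positions": joint angles; "joint_velocities": joint speeds; "effort": joint torques, N m; "ee_pos": TCP position; "ee_rot": TCP orientation; "force": force on the tool from outside, world axes, zero at the start; "ft_torque": the same for the moment, N m; "opening": finger opening in m.
Only numpy, scipy, OpenCV 4.12 (cv2) and the standard library are available. Lean on these libraries where they do the work, as an engineer would, in place of code of your own. Each camera call takes 0.05 s, during which the arm holds its last target.

## Working session

There is one attempt and no reset: what is moved stays moved. The work goes in short steps, Python scripts to look and compute and a tool call to move; the robot and the scene stay as the last step left them, time stands still between calls to the robot, and variables do not carry over. Pictures are saved under pics/ and viewed, and the job is handed in when it is done.

Besides the shell and the picture viewer there is one more tool, called after "Emit:" as a command line: name --argument value ..., lists and objects as JSON in quotes. carry_out: Moves the arm, as the interface text tells. Its arguments: {"type":"object","properties":{"increments":{"type":"array"},"squeeze":{"type":"number"}},"required":["increments"]}

```bash
mkdir -p pics
cat > h.py <<'E'
import numpy as np, cv2
from cell import monitor, optics, workorder
def cap(n,f):
    p=optics.camera_params(n); im,d=optics.capture(n)
    cv2.imwrite(f'pics/{f}.png',im[:,:,::-1]); np.savez(f'pics/{f}.npz',im=im,d=d,R=p['R'],t=p['t'],fov=p['fov_y'],cx=p['cx'],cy=p['cy']); return im,d,p
def cloud(f):
    z=np.load(f'pics/{f}.npz'); d=z['d']; h,w=d.shape; fl=h/2/np.tan(np.radians(float(z['fov']))/2)
    v,u=np.mgrid[:h,:w]; P=np.stack([(u-z['cx'])/fl*d,(v-z['cy'])/fl*d,d],-1)
    W=(P-z['t'])@z['R']; W[d==0]=np.nan
    return z['im'],W
def proj(f,X):
    z=np.load(f'pics/{f}.npz'); fl=420/2/np.tan(np.radians(float(z['fov']))/2)
    c=np.atleast_2d(X)@z['R'].T+z['t']; return np.stack([c[:,0]/c[:,2]*fl+z['cx'],c[:,1]/c[:,2]*fl+z['cy']],-1)
E
python3 - <<'E'
from h import *
s=monitor.get_state(); print(s)
for n in ['scene','top']:
    im,d,p=cap(n,n+'0'); print(n,p)
E
```

```text
{'clock': 0.0, 'joint_positions': array([ 72.81228085,  39.53256052, -11.14428518,  89.74553341,
         9.01355877,  51.70821955, -12.32407581]), 'joint_velocities': array([ 0.02184969,  0.04581366,  0.04742641,  0.04824518, -0.02486766,
        0.04028713,  0.00789777]), 'effort': array([ 1.66017999e-04, -5.27568305e+01, -1.26660537e+00, -1.53429508e+01,
       -5.25419740e-02,  6.42418177e-03,  1.45852537e-04]), 'ee_pos': array([ 0.20451586, -0.5899648 ,  0.25991346]), 'ee_rot': array([[ 9.44779489e-01,  3.27705927e-01, -7.36448239e-04],
       [ 3.27706721e-01, -9.44778032e-01,  1.66625105e-03],
       [-1.49739773e-04, -1.81557885e-03, -9.99998341e-01]]), 'force': array([ 0.36640617, -0.35285216,  0.15312661]), 'ft_torque': array([0.01227645, 0.03349831, 0.00227231]), 'opening': 0.0881060647935172}
scene {'fov_y': 56.178261111147386, 'cx': 277.32073353250354, 'cy': 213.915630249678, 'R': array([[-0.10193065,  0.99478672, -0.00308644],
       [ 0.58163718,  0.05707976, -0.81144321],
       [-0.80703676, -0.08450613, -0.58442312]]), 't': array([ 0.03359456, -0.22594885,  1.4696928 ])}
top {'fov_y': 43.20987027143972, 'cx': 283.5540031776286, 'cy': 209.27091759400076, 'R': array([[ 2.12819657e-02, -9.99773434e-01, -3.98767074e-04],
       [-9.79545502e-01, -2.07715475e-02, -2.00147827e-01],
       [ 2.00094198e-01,  4.65014969e-03, -9.79765629e-01]]), 't': array([-0.0116789 ,  0.49026954,  1.55016278])}
```

View pics/scene0.png

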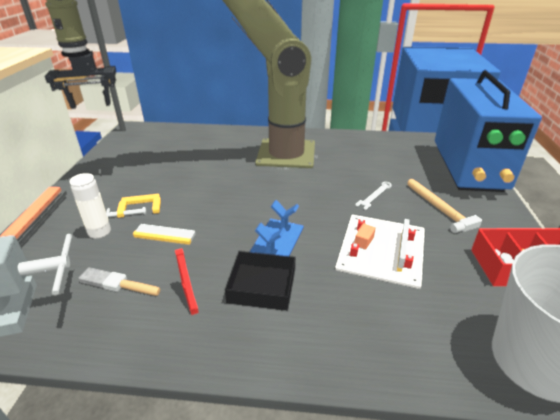

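View pics/top0.png

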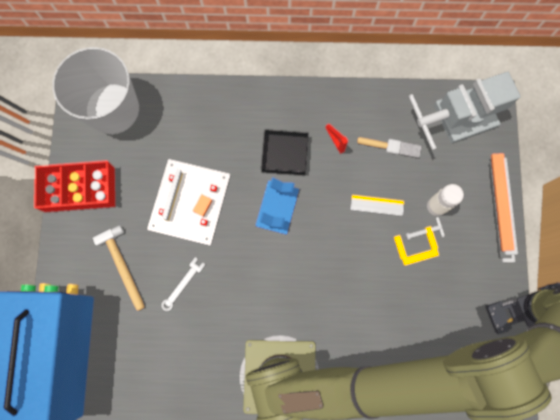

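The top view shows the jig at (190,202), with the set rib on its +y side and the off-cut at (203,206) in the −y bay. The pan is at (285,152), the cradle at (278,206), and the loose rib at (377,205) with its yellow edge on the +x side. The bystanders stand clear of these.

```bash
cat > seg.py <<'E'
from h import *
def comps(f,mask,minpx=15):
    im,W=cloud(f); n,l,st,c=cv2.connectedComponentsWithStats(mask.astype(np.uint8),connectivity=8)
    for i in range(1,n):
        if st[i,4]<minpx: continue
        P=W[l==i]; P=P[~np.isnan(P[:,0])]
        if len(P)<5: continue
        r=cv2.minAreaRect((P[:,:2]*1000).astype(np.float32))
        print(' px',c[i].round(0),st[i,4],'med',np.median(P,0).round(4),'z5-95',np.percentile(P[:,2],[5,95]).round(3),'rect',np.round(r[0],1),np.round(r[1],1),round(r[2],1))
E
python3 - <<'E'
from seg import *
for f in ['top0','scene0']:
    im,W=cloud(f); H=cv2.cvtColor(im,cv2.COLOR_RGB2HSV).astype(int); h,s,v=H[...,0],H[...,1],H[...,2]
    z=W[...,2]
    ws=(np.abs(W[...,1])<.75)&(W[...,0]>.2)&(W[...,0]<1.0)&(z<.3)
    print(f)
    for name,m in dict(red=((h<4)|(h>176))&(s>150)&(v>80),cop=(h>=5)&(h<=14)&(s>100)&(v>100),yel=(h>22)&(h<32)&(s>150),blue=(h>100)&(h<125)&(s>120),black=(v<35)&(z>-.01),light=(s<40)&(v>140)&(z>.004)).items():
        print(name); comps(f,m&ws)
E
```

```text
top0
red
 px [337. 138.] 281 med [ 0.7172 -0.1644  0.0472] z5-95 [0.009 0.104] rect [ 730.9 -160.4] [101.2  21.9] 27.1
 px [ 75. 186.] 2677 med [0.5525 0.6436 0.0312] z5-95 [-0.     0.069] rect [549.8 639.6] [132.4 223.7] 5.8
cop
 px [502. 202.] 1213 med [ 0.5283 -0.6619  0.0458] z5-95 [0.037 0.052] rect [ 540.6 -663.4] [ 54.9 318.5] 89.0
 px [ 75. 186.] 122 med [0.5609 0.6535 0.003 ] z5-95 [-0.003  0.029] rect [559.3 653.3] [104.3  49.9] 3.8
 px [207. 207.] 47 med [0.4954 0.2332 0.0356] z5-95 [0.021 0.046] rect [494.  233.6] [ 6.5 54.7] 67.8
yel
 px [ 74. 176.] 22 med [0.5819 0.6438 0.0439] z5-95 [0.04 0.05] rect [582.4 643.4] [15.6 14. ] 17.1
 px [ 72. 187.] 23 med [0.5504 0.6502 0.0321] z5-95 [0.03  0.039] rect [549.7 649.8] [15.4 14. ] 88.5
 px [ 77. 197.] 20 med [0.5213 0.6384 0.0212] z5-95 [0.012 0.024] rect [522.4 638.6] [19.4 16.9] 56.2
 px [378. 199.] 157 med [ 0.5373 -0.2933  0.0107] z5-95 [-0.002  0.017] rect [ 538.8 -292. ] [159.4  15.2] 83.8
 px [417. 249.] 569 med [ 0.3757 -0.4172  0.0113] z5-95 [0.001 0.018] rect [ 394.9 -411. ] [ 92.2 124.9] 17.4
blue
 px [277. 206.] 
[... 4519 characters left out ...]
-95 [0.01  0.015] rect [ 506.4 -294.5] [171.  48.] 84.6
 px [ 47. 265.] 1033 med [ 0.7749 -0.432   0.1157] z5-95 [0.085 0.124] rect [ 766.3 -463.7] [204.3 125.2] 24.4
 px [  6. 268.] 715 med [ 0.8255 -0.4843  0.1429] z5-95 [0.09  0.171] rect [ 791.9 -497.7] [88.9 35. ] 14.9
 px [535. 321.] 7095 med [0.8587 0.4993 0.1192] z5-95 [0.022 0.197] rect [726.8 548. ] [133.8 367. ] 70.2
 px [103. 278.] 652 med [ 0.7062 -0.3698  0.0183] z5-95 [0.01  0.022] rect [ 702.3 -375.9] [108.8  42.3] 79.5
 px [510. 308.] 22 med [0.8221 0.4581 0.1404] z5-95 [0.135 0.151] rect [823.3 458.3] [14.9  3.7] 13.9
 px [ 10. 322.] 412 med [ 0.8565 -0.4995  0.0292] z5-95 [0.007 0.032] rect [ 848.4 -503.7] [38.5 40.3] 22.2
```

```bash
cat >> h.py <<'E'
from scipy.spatial.transform import Rotation as Ro
def goal(pos,R,s=None):
    """increments (tool frame mm, rotvec rad) to world TCP pos, R"""
    s=s or monitor.get_state(); R0=s['ee_rot']
    d=R0.T@(np.array(pos)-s['ee_pos'])*1000; w=Ro.from_matrix(R0.T@R).as_rotvec()
    print('d',d.round(1),'w',w.round(3),'rows',round(max(np.linalg.norm(d)/62.5,np.degrees(np.linalg.norm(w))/10.7),1))
def Rdown(yaw,tilt=0):
    """tool z down, tool x at yaw deg; then tilt deg about tool x"""
    return (Ro.from_euler('z',yaw,degrees=True)*Ro.from_euler('x',180+tilt,degrees=True)).as_matrix()
def st():
    s=monitor.get_state(); print(round(s['clock'],2),'p',(s['ee_pos']*1000).round(1),'yawx',np.degrees(np.arctan2(s['ee_rot'][1,0],s['ee_rot'][0,0])).round(1),'z',s['ee_rot'][:,2].round(3),'F',s['force'].round(1),'op',round(s['opening']*1000,1),'q',s['joint_positions'].round(0)); return s
E
python3 - <<'E'
from h import *
s=st(); p=optics.camera_params('wrist'); R=p['R'];t=p['t']
C=-R.T@t; print('cam pos',C,'in tool',s['ee_rot'].T@(C-s['ee_pos']),'axes in tool',(s['ee_rot'].T@R.T).round(3),p['fov_y'])
goal([.49,-.29,.26],Rdown(84),s)
E
```

```text
0.1 p [ 204.6 -590.   260. ] yawx 19.1 z [-0.001  0.002 -1.   ] F [ 0.2 -0.2  0.3] op 87.8 q [ 73.  40. -11.  90.   9.  52. -12.]
cam pos [ 0.28081435 -0.56343769  0.38333551] in tool [ 0.08072823 -0.00032771 -0.12334232] axes in tool [[-0.    -0.951 -0.309]
 [ 1.    -0.    -0.   ]
 [-0.    -0.309  0.951]] 62.1480415219189
d [ 3.680e+02 -1.899e+02  3.000e-01] w [-2.000e-03 -1.000e-03 -1.132e+00] rows 6.6
```

Emit:
carry_out --increments '[{"x": 368, "y": -190, "z": 0, "wz": -1.132}, {"x": 368, "y": -190, "z": 0, "wz": -1.132}, {"x": 368, "y": -190, "z": 0, "wz": -1.132}, {"x": 368, "y": -190, "z": 0, "wz": -1.132}, {"x": 368, "y": -190, "z": 0, "wz": -1.132}]'

```text
schema error: expected keys x, y, z, wx, wy, wz, gripper
```

Run:
```python
from h import *
s=st()
goal([.49,-.29,.26],Rdown(84),s)
```

```text
0.1 p [ 204.6 -590.   260. ] yawx 19.1 z [-0.001  0.002 -1.   ] F [ 0.2 -0.2  0.3] op 87.8 q [ 73.  40. -11.  90.   9.  52. -12.]
d [ 3.680e+02 -1.899e+02  3.000e-01] w [-2.000e-03 -1.000e-03 -1.132e+00] rows 6.6
```

Emit:
carry_out --increments '[{"x": 368, "y": -190, "z": 0, "wx": 0, "wy": 0, "wz": -1.132, "gripper": 0}, {"x": 368, "y": -190, "z": 0, "wx": 0, "wy": 0, "wz": -1.132, "gripper": 0}, {"x": 368, "y": -190, "z": 0, "wx": 0, "wy": 0, "wz": -1.132, "gripper": 0}, {"x": 368, "y": -190, "z": 0, "wx": 0, "wy": 0, "wz": -1.132, "gripper": 0}, {"x": 368, "y": -190, "z": 0, "wx": 0, "wy": 0, "wz": -1.132, "gripper": 0}]'

```text
clock: 0.72
ee_pos: [0.4208, -0.3623, 0.2602]
ee_rot: [[0.289, 0.957, -0.001], [0.957, -0.289, 0.001], [0.001, -0.001, -1.0]]
force: [2.0, -0.9, 0.1]
opening: 0.088
```

Run:
```python
from h import *
s=st()
goal([.49,-.29,.26],Rdown(84),s)
```

```text
0.72 p [ 420.8 -362.3  260.2] yawx 73.2 z [-0.001  0.001 -1.   ] F [ 2.  -0.9  0.1] op 88.0 q [ 51.  36. -25. 101.  20.  47.  -0.]
d [89.2 45.3  0.3] w [-0.001 -0.001 -0.189] rows 1.6
```

Emit:
carry_out --increments '[{"x": 89, "y": 45, "z": 0, "wx": 0, "wy": 0, "wz": -0.189, "gripper": 0}, {"x": 89, "y": 45, "z": 0, "wx": 0, "wy": 0, "wz": -0.189, "gripper": 0}, {"x": 89, "y": 45, "z": 0, "wx": 0, "wy": 0, "wz": -0.189, "gripper": 0}]'

```text
clock: 1.1
ee_pos: [0.4921, -0.2862, 0.2602]
ee_rot: [[0.098, 0.995, 0.001], [0.995, -0.098, 0.004], [0.004, 0.0, -1.0]]
force: [-0.1, 1.4, 0.3]
opening: 0.0879
```

Run:
```python
from h import *
s=st()
im,d,p=cap('wrist','w1')
goal([.46,.13,.27],Rdown(156),s)
```

```text
1.1 p [ 492.1 -286.2  260.2] yawx 84.4 z [ 0.001  0.004 -1.   ] F [-0.1  1.4  0.3] op 87.9 q [ 42.  37. -28.  99.  22.  49.  -1.]
d [411.1 -72.6  -8.3] w [ 0.003 -0.003 -1.25 ] rows 6.7
```

View pics/w1.png

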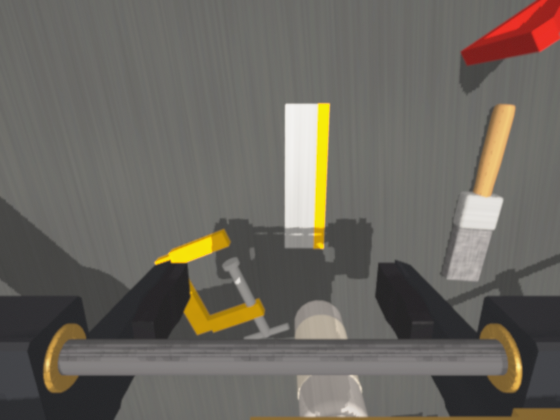

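The wrist view shows the rib upright at px (307,175), with its yellow edge on the right at column 322. The clamp is at (215,285) and the spray can at (330,340), both clear of the grasp area.

Run:
```python
from seg import *
im,W=cloud('w1'); z=W[...,2]
v,u=np.mgrid[:420,:560]
m=(u>275)&(u<340)&(v>95)&(v<258)&(z>.0085)&(z<.02)
P=W[m]; print(np.percentile(P,[3,50,97],axis=0).round(4)); print(cv2.minAreaRect((P[:,:2]*1000).astype(np.float32)))
H=cv2.cvtColor(im,cv2.COLOR_RGB2HSV); 
comps('w1',m&(H[...,1]>120)); comps('w1',m&(H[...,1]<60))
# pixel-based: contour of bright region back-projected on z=12mm plane
zz=np.load('pics/w1.npz'); fl=210/np.tan(np.radians(float(zz['fov']))/2)
mm=((H[...,2]>150)|((H[...,1]>120)&(H[...,2]>90)))&(u>275)&(u<340)&(v>95)&(v<258)
uv=np.stack([u[mm],v[mm]],-1); ray=np.c_[(uv-[zz['cx'],zz['cy']])/fl,np.ones(len(uv))]@zz['R']; C=-zz['R'].T@zz['t']
X=C+ray*((.012-C[2])/ray[:,2])[:,None]; print(cv2.minAreaRect((X[:,:2]*1000).astype(np.float32)))
```

```text
[[ 0.4944 -0.3632  0.0098]
 [ 0.5184 -0.2822  0.0113]
 [ 0.5422 -0.2143  0.0127]]
((518.0916137695312, -290.21142578125), (159.6998748779297, 45.39291763305664), 84.4634780883789)
 px [321. 174.] 1615 med [ 0.535  -0.2842  0.0115] z5-95 [0.01  0.013] rect [ 534.4 -291.8] [159.7  12.5] 84.2
 px [300. 173.] 4303 med [ 0.5119 -0.2812  0.0112] z5-95 [0.01  0.012] rect [ 511.7 -289.2] [158.9  32.6] 84.5
((517.6043090820312, -291.11614990234375), (161.54415893554688, 46.90415573120117), 84.38824462890625)
```

Emit:
carry_out --increments '[{"x": 411, "y": -72, "z": -8, "wx": 0, "wy": 0, "wz": -1.25, "gripper": 0}, {"x": 411, "y": -72, "z": -8, "wx": 0, "wy": 0, "wz": -1.25, "gripper": 0}, {"x": 411, "y": -72, "z": -8, "wx": 0, "wy": 0, "wz": -1.25, "gripper": 0}, {"x": 411, "y": -72, "z": -8, "wx": 0, "wy": 0, "wz": -1.25, "gripper": 0}, {"x": 411, "y": -72, "z": -8, "wx": 0, "wy": 0, "wz": -1.25, "gripper": 0}]'

```text
clock: 1.78
ee_pos: [0.4672, 0.0209, 0.2665]
ee_rot: [[-0.741, 0.671, -0.001], [0.671, 0.741, -0.0], [0.001, -0.001, -1.0]]
force: [1.0, -0.1, 0.8]
opening: 0.088
```

Run:
```python
from h import *
s=st()
goal([.44,.15,.29],Rdown(156),s)
```

```text
1.77 p [467.2  20.9 266.5] yawx 137.8 z [-0.001 -0.    -1.   ] F [ 1.  -0.1  0.8] op 88.0 q [ 19.  32. -43. 115.  31.  45.   6.]
d [106.8  77.4 -23.5] w [-0.001 -0.001 -0.317] rows 2.1
```

Run:
```python
from h import *
s=st()
cap('wrist','w2')
goal([.48,.26,.29],Rdown(156),s)
```

```text
1.77 p [467.2  20.9 266.5] yawx 137.8 z [-0.001 -0.    -1.   ] F [ 1.  -0.1  0.8] op 88.0 q [ 19.  32. -43. 115.  31.  45.   6.]
d [151.  185.8 -23.5] w [-0.001 -0.001 -0.317] rows 3.8
```

View pics/w2.png

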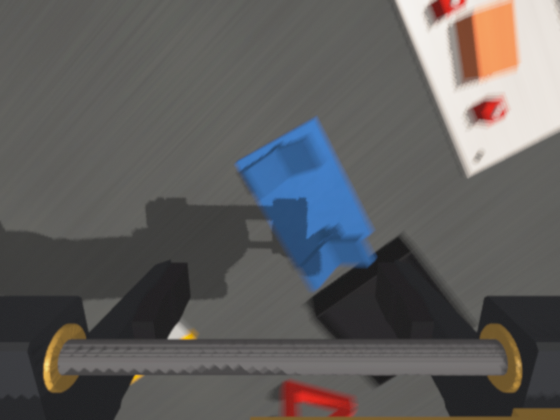

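The cradle is seen whole at px (307,200), with the pan at (380,310) partly behind a finger and the jig's corner at upper right.

Emit:
carry_out --increments '[{"x": 151, "y": 186, "z": -23, "wx": 0, "wy": 0, "wz": -0.317, "gripper": 0}, {"x": 151, "y": 186, "z": -23, "wx": 0, "wy": 0, "wz": -0.317, "gripper": 0}, {"x": 151, "y": 186, "z": -23, "wx": 0, "wy": 0, "wz": -0.317, "gripper": 0}, {"x": 151, "y": 186, "z": -23, "wx": 0, "wy": 0, "wz": -0.317, "gripper": 0}, {"x": 151, "y": 186, "z": -23, "wx": 0, "wy": 0, "wz": -0.317, "gripper": 0}]'

```text
clock: 2.45
ee_pos: [0.4747, 0.2748, 0.2936]
ee_rot: [[-0.923, 0.385, 0.002], [0.385, 0.923, 0.013], [0.003, 0.013, -1.0]]
force: [0.4, -0.3, 0.3]
opening: 0.0876
```

Run:
```python
from seg import *
s=st()
cap('wrist','w3')
for f in ['w2','w3']:
    im,W=cloud(f); H=cv2.cvtColor(im,cv2.COLOR_RGB2HSV).astype(int); h,sa,v=H[...,0],H[...,1],H[...,2]; z=W[...,2]
    uu=np.mgrid[:420,:560][0]<330
    print(f)
    if f=='w2':
        b=(h>100)&(h<125)&(sa>120)&(v>40)
        print('blue base'); comps(f,b&(z<.013)&(z>-.005)); print('blue V');comps(f,b&(z>.035)); 
    for nm,m in dict(plate=(sa<50)&(v>130)&(z>.006)&(z<.014),top=(z>.05)&(z<.06),stops=((h<5)|(h>175))&(sa>120)&(z>.033)&(z<.042),cop=(h>5)&(h<18)&(sa>100)&(z>.04)&(z<.05)).items():
        print(nm); comps(f,m&uu,60)
```

```text
2.45 p [474.7 274.8 293.6] yawx 157.3 z [ 0.002  0.013 -1.   ] F [ 0.4 -0.3  0.3] op 87.6 q [ -7.  37. -47. 100.  31.  56.   1.]
w2
blue base
 px [311. 198.] 7811 med [0.5123 0.0291 0.0074] z5-95 [0.001 0.009] rect [520.5  19.6] [ 99.8 179.4] 76.5
blue V
 px [282. 167.] 2458 med [0.4518 0.0332 0.0669] z5-95 [0.051 0.078] rect [452.8  34. ] [67.9 30.3] 75.9
 px [333. 258.] 1935 med [0.5567 0.008  0.0655] z5-95 [0.05  0.078] rect [559.5   8.4] [66.4 31.5] 76.5
plate
 px [492.  81.] 14743 med [0.5456 0.2371 0.0097] z5-95 [0.008 0.011] rect [525.7 260.6] [138.  200.1] 77.4
top
 px [280. 166.] 669 med [0.4515 0.032  0.0552] z5-95 [0.051 0.06 ] rect [452.2  31.8] [33.5 30.1] 75.5
 px [329. 256.] 574 med [0.5565 0.0055 0.0553] z5-95 [0.051 0.059] rect [559.3   6.6] [41.  31.1] 75.4
stops
 px [445.   6.] 171 med [0.4466 0.2356 0.0374] z5-95 [0.034 0.039] rect [446.6 236.4] [ 9.7 13. ] 68.2
 px [488. 111.] 212 med [0.5501 0.215  0.0374] z5-95 [0.034 0.04 ] rect [548.9 217.4] [14.4 18.8] 35.5
cop
 px [493.  41.] 2730 med [0.4975 0.2493 0.0446] z5-95 [0.043 0.046] rect [498.8 249.2] [37.1 54.6]
[... 574 characters left out ...]
.0022 0.0547] z5-95 [0.051 0.059] rect [544.6   5.3] [12.8 22.4] 16.8
stops
 px [525. 142.] 656 med [0.5406 0.5323 0.0375] z5-95 [0.033 0.041] rect [549.8 535. ] [ 53.9 142. ] 71.7
 px [362. 145.] 217 med [0.4763 0.3711 0.0374] z5-95 [0.036 0.039] rect [478.3 370.6] [16.4 19.8] 75.3
 px [243. 166.] 278 med [0.4478 0.2437 0.0373] z5-95 [0.036 0.038] rect [449.2 242.3] [20.1 20. ] 77.0
 px [371. 237.] 178 med [0.5824 0.3472 0.0374] z5-95 [0.035 0.039] rect [585.3 346.6] [16.5 20.4] 78.7
 px [261. 255.] 216 med [0.5535 0.2191 0.0374] z5-95 [0.035 0.039] rect [556.1 218.1] [20.  20.3] 77.5
cop
 px [266. 207.] 1529 med [0.4996 0.2481 0.0444] z5-95 [0.043 0.046] rect [500.8 247.8] [33.  60.5] 65.2
```

View pics/w3.png

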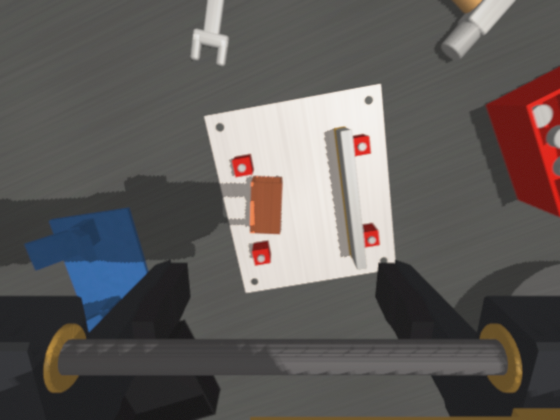

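The wrist view shows the free bay's stops at (243,166) and (261,255), the off-cut at (266,207) between them, and the set rib at (350,200). The fitted sizes match: plate 230x200, off-cut 60x33–35, stops 110 mm apart.

Run:
```python
from seg import *
for f in ['top0','scene0']:
    im,W=cloud(f); z=W[...,2]
    m=(W[...,0]>.58)&(W[...,0]<.8)&(W[...,1]>-.1)&(W[...,1]<.1)&(z>.036)&(z<.055)
    comps(f,m)
im,W=cloud('w2'); H=cv2.cvtColor(im,cv2.COLOR_RGB2HSV).astype(int); 
b=(H[...,0]>100)&(H[...,0]<125)&(H[...,1]>120)&(W[...,2]>.053)&(W[...,2]<.076)
P=W[b]*1000
th=np.radians(-13.6); c=np.array([506.2,21.2]); ex=np.array([np.cos(th),np.sin(th)]); ey=np.array([-ex[1],ex[0]])
q=np.c_[(P[:,:2]-c)@ex,(P[:,:2]-c)@ey,P[:,2]]
for lo,hi in [(-70,-40),(40,70),(-70,70)]:
    k=(q[:,0]>lo)&(q[:,0]<hi)
    for sg in (1,-1):
        kk=k&(sg*q[:,1]>4); # robust fit of z-|y|
        print(lo,sg,kk.sum(),'z-|y|',np.percentile((q[:,2]-sg*q[:,1])[kk],[10,50,90]).round(1), 'slope',np.polyfit(q[kk,1],q[kk,2],1).round(2))
s=monitor.get_state()
goal([.5008,.2478,.12],Rdown(155.2),s)
```

```text
px [277. 135.] 91 med [0.7392 0.0339 0.0432] z5-95 [0.038 0.049] rect [727.8  25.9] [ 74.  150.7] 33.0
 px [307. 135.] 16 med [ 0.7343 -0.0693  0.0449] z5-95 [0.037 0.051] rect [725.3 -70.4] [28.1  9.5] 13.0
 px [287. 166.] 110 med [ 0.6158 -0.0169  0.0426] z5-95 [0.037 0.049] rect [661.5   1.1] [139.8  99.8] 86.9
 px [260. 275.] 604 med [ 0.6997 -0.0036  0.0428] z5-95 [0.037 0.047] rect [678.   -0.9] [140.3 133.9] 86.8
-70 1 811 z-|y| [43.6 50.5 51.4] slope [ 0.76 53.64]
-70 -1 872 z-|y| [47.  48.1 49.2] slope [-0.98 48.39]
40 1 601 z-|y| [43.1 51.4 52.5] slope [ 0.71 54.82]
40 -1 678 z-|y| [46.3 47.4 48.3] slope [-0.96 47.76]
-70 1 1438 z-|y| [43.2 50.7 52.1] slope [ 0.74 54.03]
-70 -1 1611 z-|y| [46.4 47.7 48.9] slope [-0.95 48.38]
d [-32.9 -12.9 172.5] w [ 0.008 -0.002  0.034] rows 2.8
```

Emit:
carry_out --increments '[{"x": -33, "y": -13, "z": 172, "wx": 0.008, "wy": -0.002, "wz": 0.034, "gripper": 0}, {"x": -33, "y": -13, "z": 172, "wx": 0.008, "wy": -0.002, "wz": 0.034, "gripper": 0}, {"x": -33, "y": -13, "z": 172, "wx": 0.008, "wy": -0.002, "wz": 0.034, "gripper": 0}, {"x": -33, "y": -13, "z": 172, "wx": 0.008, "wy": -0.002, "wz": 0.034, "gripper": 0}]'

```text
clock: 3.0
ee_pos: [0.5001, 0.2417, 0.1172]
ee_rot: [[-0.905, 0.424, -0.006], [0.424, 0.905, -0.007], [0.003, -0.009, -1.0]]
force: [0.0, 0.3, 0.8]
opening: 0.0881
```

Run:
```python
from h import *
s=st()
goal([.5008,.2478,.037],Rdown(155.2),s)
```

```text
3.0 p [500.1 241.7 117.2] yawx 154.9 z [-0.006 -0.007 -1.   ] F [0.  0.3 0.8] op 88.1 q [-10.  50. -35. 107.  46.  38.  -9.]
d [ 1.8  6.5 80.1] w [-0.009 -0.003 -0.005] rows 1.3
```

Emit:
carry_out --increments '[{"x": 2, "y": 6, "z": 40, "wx": -0.009, "wy": -0.003, "wz": -0.005, "gripper": 0}, {"x": 2, "y": 6, "z": 80, "wx": -0.009, "wy": -0.003, "wz": -0.005, "gripper": 0}, {"x": 2, "y": 6, "z": 80, "wx": -0.009, "wy": -0.003, "wz": -0.005, "gripper": 0}, {"x": 2, "y": 6, "z": 80, "wx": -0.009, "wy": -0.003, "wz": -0.005, "gripper": 0.6}, {"x": 2, "y": 6, "z": 80, "wx": -0.009, "wy": -0.003, "wz": -0.005, "gripper": 0.9}]' --squeeze 20

```text
clock: 3.62
ee_pos: [0.5016, 0.2481, 0.0394]
ee_rot: [[-0.907, 0.421, 0.003], [0.421, 0.907, 0.002], [-0.002, 0.003, -1.0]]
force: [-0.5, -0.2, -0.2]
opening: 0.0704
```

Emit:
carry_out --increments '[{"x": 0, "y": 0, "z": 0, "wx": 0, "wy": 0, "wz": 0, "gripper": 0.9}, {"x": 0, "y": 0, "z": 0, "wx": 0, "wy": 0, "wz": 0, "gripper": 0.9}]'

```text
clock: 3.88
ee_pos: [0.5021, 0.2482, 0.0402]
ee_rot: [[-0.907, 0.421, 0.005], [0.421, 0.907, 0.002], [-0.003, 0.004, -1.0]]
force: [-0.2, 0.0, -0.7]
opening: 0.05
```

Run:
```python
from h import *
s=st()
goal([.5008,.2478,.16],Rdown(155.2),s)
```

```text
3.88 p [502.1 248.2  40.2] yawx 155.1 z [ 0.005  0.002 -1.   ] F [-0.2  0.  -0.7] op 50.0 q [-15.  57. -28. 108.  54.  29. -16.]
d [   0.6   -0.5 -119.8] w [ 0.004  0.003 -0.001] rows 1.9
```

Emit:
carry_out --increments '[{"x": 0, "y": 0, "z": 2, "wx": 0, "wy": 0, "wz": 0, "gripper": 0.9}, {"x": 0, "y": 0, "z": 2, "wx": 0, "wy": 0, "wz": 0, "gripper": 0.9}, {"x": 0, "y": 0, "z": 2, "wx": 0, "wy": 0, "wz": 0, "gripper": 0.9}]'

```text
clock: 4.25
ee_pos: [0.5021, 0.2481, 0.0381]
ee_rot: [[-0.907, 0.421, 0.004], [0.421, 0.907, 0.002], [-0.003, 0.004, -1.0]]
force: [0.4, -0.7, -0.0]
opening: 0.0346
```

Emit:
carry_out --increments '[{"x": 0, "y": 0, "z": -120, "wx": 0, "wy": 0, "wz": 0, "gripper": 0.9}, {"x": 0, "y": 0, "z": -120, "wx": 0, "wy": 0, "wz": 0, "gripper": 0.9}, {"x": 0, "y": 0, "z": -120, "wx": 0, "wy": 0, "wz": 0, "gripper": 0.9}]'

```text
clock: 4.62
ee_pos: [0.5033, 0.2498, 0.1618]
ee_rot: [[-0.907, 0.421, 0.011], [0.421, 0.907, 0.007], [-0.007, 0.011, -1.0]]
force: [-0.1, 0.4, -0.8]
opening: 0.0351
```

Run:
```python
from h import *
s=st()
goal([.678,-.001,.15],Rdown(132),s)
goal([.678,-.001,.15],Rdown(177),s)
```

```text
4.62 p [503.3 249.8 161.8] yawx 155.1 z [ 0.011  0.007 -1.   ] F [-0.1  0.4 -0.8] op 35.1 q [ -9.  47. -38. 106.  43.  42.  -6.]
d [-264.  -154.1   11.9] w [0.012 0.004 0.403] rows 4.9
d [-264.  -154.1   11.9] w [ 0.009  0.009 -0.382] rows 4.9
```

Emit:
carry_out --increments '[{"x": -264, "y": -154, "z": 12, "wx": 0.009, "wy": 0.009, "wz": -0.382, "gripper": 0.9}, {"x": -264, "y": -154, "z": 12, "wx": 0.009, "wy": 0.009, "wz": -0.382, "gripper": 0.9}, {"x": -264, "y": -154, "z": 12, "wx": 0.009, "wy": 0.009, "wz": -0.382, "gripper": 0.9}, {"x": -264, "y": -154, "z": 12, "wx": 0.009, "wy": 0.009, "wz": -0.382, "gripper": 0.9}, {"x": -264, "y": -154, "z": 12, "wx": 0.009, "wy": 0.009, "wz": -0.382, "gripper": 0.9}]'

```text
clock: 5.25
ee_pos: [0.6781, -0.0038, 0.1476]
ee_rot: [[-0.999, 0.053, -0.003], [0.053, 0.999, -0.001], [0.003, -0.001, -1.0]]
force: [0.7, 0.8, -2.5]
opening: 0.0346
```

Run:
```python
from h import *
s=st()
goal([.678,-.001,.05],Rdown(177),s)
```

```text
5.25 p [678.1  -3.8 147.6] yawx 176.9 z [-0.003 -0.001 -1.   ] F [ 0.7  0.8 -2.5] op 34.6 q [ 18.  58. -46.  84.  46.  59.  48.]
d [ 0.   2.9 97.6] w [-0.001 -0.003 -0.001] rows 1.6
```

Emit:
carry_out --increments '[{"x": 0, "y": 3, "z": 97, "wx": 0, "wy": 0, "wz": 0, "gripper": 0.9}, {"x": 0, "y": 3, "z": 97, "wx": 0, "wy": 0, "wz": 0, "gripper": 0.9}, {"x": 0, "y": 3, "z": 97, "wx": 0, "wy": 0, "wz": 0, "gripper": 0.45}, {"x": 0, "y": 3, "z": 97, "wx": 0, "wy": 0, "wz": 0, "gripper": 0.45}, {"x": 0, "y": 3, "z": 97, "wx": 0, "wy": 0, "wz": 0, "gripper": 0.4}]'

```text
clock: 5.88
ee_pos: [0.6794, -0.0003, 0.0528]
ee_rot: [[-0.999, 0.053, 0.0], [0.053, 0.999, -0.0], [-0.0, -0.0, -1.0]]
force: [0.6, 0.5, -0.6]
opening: 0.0529
```

Emit:
carry_out --increments '[{"x": 0, "y": 0, "z": -130, "wx": 0, "wy": 0, "wz": 0, "gripper": 0.4}, {"x": 0, "y": 0, "z": -130, "wx": 0, "wy": 0, "wz": 0, "gripper": 0.4}, {"x": 0, "y": 0, "z": -130, "wx": 0, "wy": 0, "wz": 0, "gripper": 0.2}]'

```text
clock: 6.25
ee_pos: [0.6825, 0.0014, 0.1901]
ee_rot: [[-0.999, 0.053, 0.012], [0.053, 0.999, 0.002], [-0.012, 0.003, -1.0]]
force: [0.6, 0.3, -0.3]
opening: 0.0608
```

Run:
```python
from h import *
s=st()
cap('wrist','w4')
goal([.518,-.2905,.14],Rdown(84.4),s)
```

```text
6.25 p [682.5   1.4 190.1] yawx 176.9 z [ 0.012  0.002 -1.   ] F [ 0.6  0.3 -0.3] op 60.8 q [ 18.  55. -48.  82.  44.  62.  49.]
d [ 149.3 -300.4   47.5] w [0.012 0.007 1.615] rows 8.6
```

View pics/w4.png

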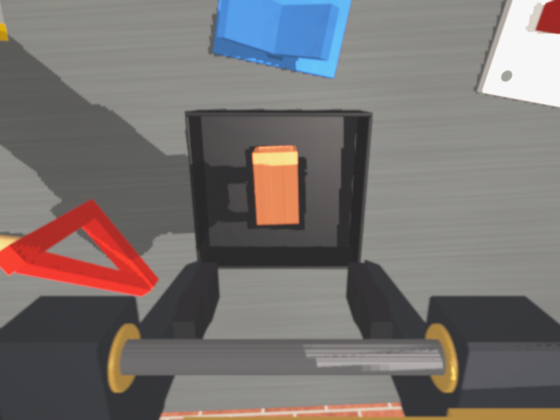

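The off-cut lies inside the pan at px (276,185). Next I return to the loose rib.

Emit:
carry_out --increments '[{"x": 149, "y": -300, "z": -10, "wx": 0.012, "wy": 0.007, "wz": 1.615, "gripper": 0.2}, {"x": 149, "y": -300, "z": -10, "wx": 0.012, "wy": 0.007, "wz": 1.615, "gripper": 0}, {"x": 149, "y": -300, "z": -10, "wx": 0.012, "wy": 0.007, "wz": 1.615, "gripper": 0}, {"x": 149, "y": -300, "z": -10, "wx": 0.012, "wy": 0.007, "wz": 1.615, "gripper": 0}, {"x": 149, "y": -300, "z": -10, "wx": 0.012, "wy": 0.007, "wz": 1.615, "gripper": 0}]'

```text
clock: 6.92
ee_pos: [0.5249, -0.2745, 0.195]
ee_rot: [[-0.543, 0.84, -0.003], [0.84, 0.543, -0.002], [0.0, -0.004, -1.0]]
force: [0.3, -1.0, -1.0]
opening: 0.0883
```

Run:
```python
from h import *
s=st()
goal([.518,-.2905,.1],Rdown(84.4),s)
```

```text
6.92 p [ 524.9 -274.5  195. ] yawx 122.9 z [-0.003 -0.002 -1.   ] F [ 0.3 -1.  -1. ] op 88.3 q [ 44.  46. -37.  98.  35.  48.  23.]
d [ -9.7 -14.1  95. ] w [-0.004  0.001  0.672] rows 3.6
```

Emit:
carry_out --increments '[{"x": -10, "y": -14, "z": 20, "wx": -0.004, "wy": 0.001, "wz": 0.672, "gripper": 0}, {"x": -10, "y": -14, "z": 50, "wx": -0.004, "wy": 0.001, "wz": 0.672, "gripper": 0}, {"x": -10, "y": -14, "z": 95, "wx": -0.004, "wy": 0.001, "wz": 0.672, "gripper": 0}, {"x": -10, "y": -14, "z": 95, "wx": -0.004, "wy": 0.001, "wz": 0.672, "gripper": 0}, {"x": -10, "y": -14, "z": 95, "wx": -0.004, "wy": 0.001, "wz": 0.672, "gripper": 0}]'

```text
clock: 7.55
ee_pos: [0.5176, -0.2904, 0.0991]
ee_rot: [[0.096, 0.995, -0.002], [0.995, -0.096, 0.0], [0.0, -0.002, -1.0]]
force: [0.9, -0.8, -0.5]
opening: 0.0883
```

Run:
```python
from h import *
s=st()
cap('wrist','w5')
im,W=cloud('w5'); z=W[...,2]
m=(W[...,0]>.47)&(W[...,0]<.57)&(W[...,1]>-.39)&(W[...,1]<-.2)&(z>.007)&(z<.018)
print(cv2.minAreaRect((W[m][:,:2]*1000).astype(np.float32)),np.median(W[m][:,2]))
goal([.518,-.2905,.0235],Rdown(84.4),s)
```

```text
7.55 p [ 517.6 -290.4   99.1] yawx 84.5 z [-0.002  0.    -1.   ] F [ 0.9 -0.8 -0.5] op 88.3 q [ 37.  51. -22. 102.  32.  34. -10.]
((517.449462890625, -290.26861572265625), (160.1841278076172, 45.442142486572266), 84.35657501220703) 0.01127285766617696
d [-0.1  0.6 75.6] w [-0.002 -0.     0.001] rows 1.2
```

View pics/w5.png

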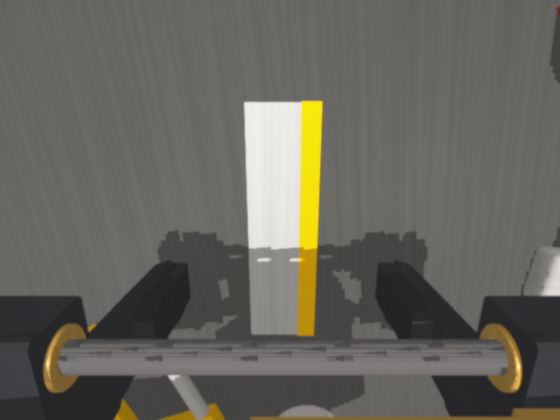

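Emit:
carry_out --increments '[{"x": 0, "y": 0, "z": 45, "wx": 0, "wy": 0, "wz": 0, "gripper": 0}, {"x": 0, "y": 0, "z": 75, "wx": 0, "wy": 0, "wz": 0, "gripper": 0.2}, {"x": 0, "y": 0, "z": 75, "wx": 0, "wy": 0, "wz": 0, "gripper": 0.4}, {"x": 0, "y": 0, "z": 75, "wx": 0, "wy": 0, "wz": 0, "gripper": 0.4}, {"x": 0, "y": 0, "z": 75, "wx": 0, "wy": 0, "wz": 0, "gripper": 0.4}]' --squeeze 45

```text
clock: 8.22
ee_pos: [0.5181, -0.2907, 0.0252]
ee_rot: [[0.095, 0.995, 0.0], [0.995, -0.095, -0.0], [-0.0, 0.0, -1.0]]
force: [-0.4, 1.2, -0.1]
opening: 0.0531
```

Run:
```python
from h import *
s=st()
goal([.518,-.2905,.023],Rdown(84.4),s)
```

```text
8.22 p [ 518.1 -290.7   25.2] yawx 84.6 z [ 0. -0. -1.] F [-0.4  1.2 -0.1] op 53.1 q [ 35.  58. -17. 102.  36.  26. -13.]
d [ 0.2 -0.1  2.2] w [0.    0.    0.003] rows 0.0
```

Emit:
carry_out --increments '[{"x": 0, "y": 0, "z": 2, "wx": 0, "wy": 0, "wz": 0, "gripper": 0.45}, {"x": 0, "y": 0, "z": 2, "wx": 0, "wy": 0, "wz": 0, "gripper": 0.8}, {"x": 0, "y": 0, "z": 2, "wx": 0, "wy": 0, "wz": 0, "gripper": 0.8}, {"x": 0, "y": 0, "z": 2, "wx": 0, "wy": 0, "wz": 0, "gripper": 0.8}]' --squeeze 45

```text
clock: 8.72
ee_pos: [0.5175, -0.2908, 0.0233]
ee_rot: [[0.095, 0.995, -0.001], [0.995, -0.095, -0.0], [-0.0, -0.001, -1.0]]
force: [-2.0, -0.1, 1.9]
opening: 0.0442
```

Emit:
carry_out --increments '[{"x": 0, "y": 0, "z": -40, "wx": 0, "wy": 0, "wz": 0, "gripper": 0.8}, {"x": 0, "y": 0, "z": -90, "wx": 0, "wy": 0, "wz": 0, "gripper": 0.8}, {"x": 0, "y": 0, "z": -140, "wx": 0, "wy": 0, "wz": 0, "gripper": 0.8}, {"x": 0, "y": 0, "z": -190, "wx": 0, "wy": 0, "wz": 0, "gripper": 0.8}]'

```text
clock: 9.22
ee_pos: [0.5171, -0.2906, 0.2139]
ee_rot: [[0.095, 0.995, -0.002], [0.996, -0.095, 0.001], [0.0, -0.002, -1.0]]
force: [0.0, -0.5, -5.8]
opening: 0.0446
```

Run:
```python
from h import *
s=st()
cap('wrist','w6')
```

```text
9.22 p [ 517.1 -290.6  213.9] yawx 84.6 z [-0.002  0.001 -1.   ] F [ 0.  -0.5 -5.8] op 44.6 q [ 41.  42. -28.  97.  26.  47.  -5.]
```

View pics/w6.png

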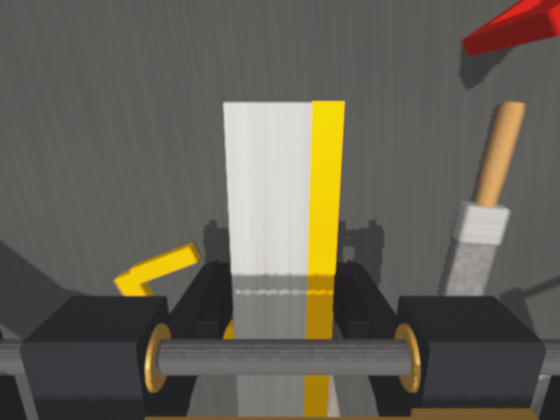

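The rib is held squarely: it spans columns 225–343 between the fingers, with its yellow edge at the right (column 327, tool +y). I'll compute the cradle pose.

```bash
cat >> h.py <<'E'
th=np.radians(-13.6); EX=np.array([np.cos(th),np.sin(th),0]); EY=np.array([-EX[1],EX[0],0]); EZ=np.array([0,0,1.])
V=np.array([.5059,.0196,.050])
r2=2**.5
R_lay=np.stack([-EX,(EY-EZ)/r2,-(EZ+EY)/r2],1)
RC=V+(-.0117*EY+.02015*EZ)   # rib centre in cradle
def lay(up): return RC-.0173*R_lay[:,2]+up*EZ
E
python3 - <<'E'
from h import *
print(np.linalg.det(R_lay)); s=monitor.get_state(); print(lay(0)); goal(lay(.12),R_lay,s)
E
```

```text
1.0
[0.50602532 0.020118   0.08238295]
d [308.8 -44.3  16.9] w [ 0.649 -0.551 -1.353] rows 8.6
```

Emit:
carry_out --increments '[{"x": 309, "y": -44, "z": 0, "wx": 0.649, "wy": -0.551, "wz": -1.353, "gripper": 0.8}, {"x": 309, "y": -44, "z": 0, "wx": 0.649, "wy": -0.551, "wz": -1.353, "gripper": 0.8}, {"x": 309, "y": -44, "z": 0, "wx": 0.649, "wy": -0.551, "wz": -1.353, "gripper": 0.8}, {"x": 309, "y": -44, "z": 0, "wx": 0.649, "wy": -0.551, "wz": -1.353, "gripper": 0.8}, {"x": 309, "y": -44, "z": 0, "wx": 0.649, "wy": -0.551, "wz": -1.353, "gripper": 0.8}]'

```text
clock: 9.9
ee_pos: [0.5067, 0.0229, 0.2186]
ee_rot: [[-0.677, 0.695, -0.242], [0.722, 0.564, -0.402], [-0.142, -0.447, -0.883]]
force: [1.4, -0.2, -5.9]
opening: 0.0445
```

Run:
```python
from h import *
s=st(); goal(lay(.12),R_lay,s)
```

```text
9.9 p [506.7  22.9 218.6] yawx 133.2 z [-0.242 -0.402 -0.883] F [ 1.4 -0.2 -5.9] op 44.5 q [ -2.  46. -30.  98.  37.  72.  -9.]
d [ 0.7  5.2 15.6] w [ 0.266 -0.228 -0.552] rows 3.5
```

Emit:
carry_out --increments '[{"x": 1, "y": 5, "z": 15, "wx": 0.266, "wy": -0.228, "wz": -0.552, "gripper": 0.8}, {"x": 1, "y": 5, "z": 15, "wx": 0.266, "wy": -0.228, "wz": -0.552, "gripper": 0.8}, {"x": 1, "y": 5, "z": 15, "wx": 0.266, "wy": -0.228, "wz": -0.552, "gripper": 0.8}, {"x": 1, "y": 5, "z": 15, "wx": 0.266, "wy": -0.228, "wz": -0.552, "gripper": 0.8}, {"x": 1, "y": 5, "z": 15, "wx": 0.266, "wy": -0.228, "wz": -0.552, "gripper": 0.8}]'

```text
clock: 10.52
ee_pos: [0.5056, 0.0222, 0.2012]
ee_rot: [[-0.972, 0.164, -0.166], [0.233, 0.69, -0.685], [0.002, -0.705, -0.709]]
force: [1.1, 0.8, -4.6]
opening: 0.0443
```

Run:
```python
from h import *
s=st(); cap('scene','s1'); cap('wrist','w7')
goal(lay(.02),R_lay,s)
a=cv2.imread('pics/s1.png')[150:320,180:440]; b=cv2.imread('pics/w7.png')
cv2.imwrite('pics/c1.png',np.hstack([cv2.resize(a,(400,262)),cv2.resize(b,(350,262))]))
```

```text
10.53 p [505.6  22.2 201.2] yawx 166.5 z [-0.166 -0.685 -0.709] F [ 1.1  0.8 -4.6] op 44.3 q [-10.  52. -31. 100.  49.  84.   9.]
d [-1.1 68.3 71.5] w [0.003 0.    0.003] rows 1.6
```

View pics/c1.png

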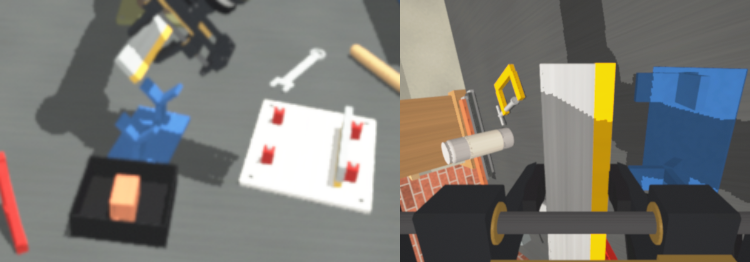

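The scene crop shows the rib tilted above the cradle with its yellow edge lowest, at crop (140,70). I lower it straight down.

Emit:
carry_out --increments '[{"x": -1, "y": 30, "z": 32, "wx": 0.003, "wy": 0, "wz": 0.003, "gripper": 0.8}, {"x": -1, "y": 68, "z": 71, "wx": 0.003, "wy": 0, "wz": 0.003, "gripper": 0.8}, {"x": -1, "y": 68, "z": 71, "wx": 0.003, "wy": 0, "wz": 0.003, "gripper": 0.8}, {"x": -1, "y": 68, "z": 71, "wx": 0.003, "wy": 0, "wz": 0.003, "gripper": 0.8}]'

```text
clock: 11.12
ee_pos: [0.5074, 0.0185, 0.1056]
ee_rot: [[-0.971, 0.173, -0.166], [0.24, 0.685, -0.688], [-0.005, -0.707, -0.707]]
force: [0.4, -0.0, -4.6]
opening: 0.0446
```

Run:
```python
from h import *
s=st(); 
goal(lay(.0),R_lay,s)
im,d,p=cap('scene','s2'); a=cv2.imread('pics/s2.png')[170:300,220:350]; cv2.imwrite('pics/c2.png',cv2.resize(a,(520,520),interpolation=cv2.INTER_CUBIC))
```

```text
11.12 p [507.4  18.5 105.6] yawx 166.1 z [-0.166 -0.688 -0.707] F [ 0.4 -0.  -4.6] op 44.6 q [-11.  61. -28. 100.  54.  78.   3.]
d [ 1.8 17.3 15.5] w [-0.     0.    -0.007] rows 0.4
```

View pics/c2.png

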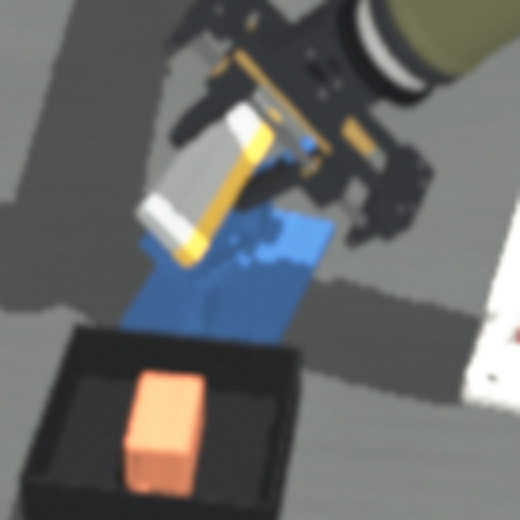

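The yellow edge enters the V correctly. I go down until contact.

Emit:
carry_out --increments '[{"x": 2, "y": 10, "z": 9, "wx": 0, "wy": 0, "wz": -0.007, "gripper": 0.8}, {"x": 2, "y": 17, "z": 15, "wx": 0, "wy": 0, "wz": -0.007, "gripper": 0.8}, {"x": 2, "y": 17, "z": 15, "wx": 0, "wy": 0, "wz": -0.007, "gripper": 0.8}, {"x": 2, "y": 17, "z": 15, "wx": 0, "wy": 0, "wz": -0.007, "gripper": 0.8}]'

```text
clock: 11.68
ee_pos: [0.5061, 0.0202, 0.0835]
ee_rot: [[-0.972, 0.167, -0.166], [0.235, 0.687, -0.688], [-0.001, -0.707, -0.707]]
force: [0.0, -1.3, -4.3]
opening: 0.0438
```

Run:
```python
from h import *
s=st(); 
goal(lay(.0),R_lay,s)
```

```text
11.68 p [506.1  20.2  83.5] yawx 166.4 z [-0.166 -0.688 -0.707] F [ 0.  -1.3 -4.3] op 43.8 q [-11.  63. -28. 100.  55.  76.   1.]
d [0.1 0.8 0.9] w [-0.     0.001 -0.001] rows 0.0
```

Emit:
carry_out --increments '[{"x": 0, "y": 2, "z": 2, "wx": 0, "wy": 0, "wz": 0, "gripper": 0.8}, {"x": 0, "y": 2, "z": 2, "wx": 0, "wy": 0, "wz": 0, "gripper": 0.8}]'

```text
clock: 11.92
ee_pos: [0.506, 0.0192, 0.0823]
ee_rot: [[-0.972, 0.167, -0.166], [0.236, 0.684, -0.69], [-0.002, -0.71, -0.704]]
force: [-1.3, -1.6, 4.0]
opening: 0.0442
```

Emit:
carry_out --increments '[{"x": 0, "y": 1.5, "z": 1.5, "wx": 0, "wy": 0, "wz": 0, "gripper": 0.8}, {"x": 0, "y": 1.5, "z": 1.5, "wx": 0, "wy": 0, "wz": 0, "gripper": 0.8}]'

```text
clock: 12.18
ee_pos: [0.506, 0.0193, 0.0822]
ee_rot: [[-0.972, 0.168, -0.166], [0.236, 0.682, -0.692], [-0.003, -0.712, -0.702]]
force: [-2.0, 1.5, 9.7]
opening: 0.0444
```

Contact came at the predicted height (TCP z 82.2 mm, expected 82.4). I release and back out along the tool axis.

Emit:
carry_out --increments '[{"x": 0, "y": 0, "z": 0, "wx": 0, "wy": 0, "wz": 0, "gripper": 0.35}, {"x": 0, "y": 0, "z": 0, "wx": 0, "wy": 0, "wz": 0, "gripper": 0.35}, {"x": 0, "y": 0, "z": 0, "wx": 0, "wy": 0, "wz": 0, "gripper": 0.35}, {"x": 0, "y": 0, "z": -30, "wx": 0, "wy": 0, "wz": 0, "gripper": 0.35}, {"x": 0, "y": 0, "z": -80, "wx": 0, "wy": 0, "wz": 0, "gripper": 0.35}]'

```text
clock: 12.8
ee_pos: [0.5188, 0.0733, 0.1384]
ee_rot: [[-0.971, 0.167, -0.169], [0.237, 0.68, -0.694], [-0.001, -0.714, -0.7]]
force: [1.0, 1.0, 0.2]
opening: 0.0576
```

Emit:
carry_out --increments '[{"x": 0, "y": -40, "z": -40, "wx": 0, "wy": 0, "wz": 0, "gripper": 0.35}, {"x": 0, "y": -40, "z": -60, "wx": 0, "wy": 0, "wz": 0, "gripper": 0.35}]'

```text
clock: 13.05
ee_pos: [0.5231, 0.0879, 0.2117]
ee_rot: [[-0.971, 0.17, -0.167], [0.238, 0.68, -0.693], [-0.005, -0.713, -0.701]]
force: [0.4, -0.5, -0.4]
opening: 0.0574
```

```bash
cat >> h.py <<'E'
R_face=np.stack([-EX,(EY+EZ)/r2,(EY-EZ)/r2],1)
E
python3 - <<'E'
from h import *
s=st(); print(np.linalg.det(R_face))
cap('wrist','w8'); cap('scene','s3')
goal(RC-.10*R_face[:,2]+.03*EZ,R_face,s)
a=cv2.imread('pics/s3.png')[170:300,220:350]; b=cv2.imread('pics/w8.png')
cv2.imwrite('pics/c3.png',np.hstack([cv2.resize(a,(300,300),interpolation=cv2.INTER_CUBIC),cv2.resize(b,(400,300))]))
E
```

```text
13.05 p [523.1  87.9 211.7] yawx 166.2 z [-0.167 -0.693 -0.701] F [ 0.4 -0.5 -0.4] op 57.4 q [-15.  54. -31.  91.  46.  90.  10.]
1.0
d [  0.3 -78.1 137.6] w [-1.579  0.005 -0.004] rows 8.5
```

View pics/c3.png

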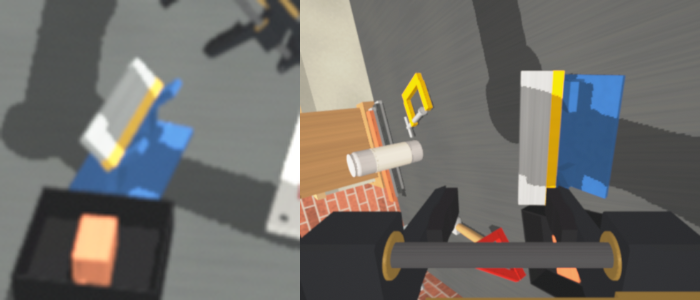

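The rib rests in the V in the scene crop at (120,115), leaning to −y with its yellow edge down in the trough. I check its position.

Run:
```python
from h import *
for f in ['w8','s3']:
    im,W=cloud(f); H=cv2.cvtColor(im,cv2.COLOR_RGB2HSV).astype(int)
    q=(W-RC)*1000; x=q@-EX; ry=(EZ-EY)/r2; rz=(EZ+EY)/r2
    a=q@ry; b=q@rz
    m=(np.abs(x)<95)&(np.abs(a)<35)&(np.abs(b-6)<6)&~((H[...,0]>95)&(H[...,0]<130)&(H[...,1]>100))
    P=np.c_[x[m],a[m],b[m]]; print(f,m.sum(),np.percentile(P,[1,50,99],axis=0).round(1))
    print(cv2.minAreaRect(P[:,:2].astype(np.float32)))
    k=np.abs(P[:,2]-6)<5; A=np.c_[P[k,:2],np.ones(k.sum())]; print('plane',np.linalg.lstsq(A,P[k,2],rcond=None)[0].round(3))
```

```text
w8 10173 [[-76.9 -23.    3.4]
 [ 13.2   0.1   5.2]
 [ 78.8  21.9   7.2]]
((-0.262847900390625, -1.4521312713623047), (47.45527648925781, 159.72669982910156), 89.588134765625)
plane [ 5.00e-03 -1.10e-02  5.19e+00]
s3 742 [[-80.6 -21.7   0.8]
 [-10.7   1.8   5.4]
 [ 78.1  24.2   9. ]]
((-0.607086181640625, 0.42438316345214844), (162.14956665039062, 50.292724609375), 0.5731313228607178)
plane [ 0.008 -0.017  5.447]
```

Emit:
carry_out --increments '[{"x": 0, "y": -40, "z": 20, "wx": -0.5, "wy": 0, "wz": 0, "gripper": 0.35}, {"x": 0, "y": -78, "z": 60, "wx": -1.579, "wy": 0.005, "wz": -0.004, "gripper": 0.35}, {"x": 0, "y": -95, "z": 100, "wx": -1.579, "wy": 0.005, "wz": -0.004, "gripper": 0.35}, {"x": 0, "y": -95, "z": 120, "wx": -1.579, "wy": 0.005, "wz": -0.004, "gripper": 0.35}, {"x": 0, "y": -95, "z": 130, "wx": -1.579, "wy": 0.005, "wz": -0.004, "gripper": 0.35}]'

```text
clock: 13.78
ee_pos: [0.4838, -0.0665, 0.1846]
ee_rot: [[-0.971, 0.235, 0.032], [0.237, 0.961, 0.143], [0.003, 0.146, -0.989]]
force: [0.1, -0.3, -0.9]
opening: 0.0571
```

Run:
```python
from h import *
s=st();goal(RC-.10*R_face[:,2]+.03*EZ,R_face,s)
```

```text
13.78 p [483.8 -66.5 184.6] yawx 166.3 z [ 0.032  0.143 -0.989] F [ 0.1 -0.3 -0.9] op 57.1 q [ 38.  45. -51. 116.  44.  38.  36.]
d [-1.2  4.4 14.5] w [-0.639 -0.002 -0.003] rows 3.4
```

Emit:
carry_out --increments '[{"x": -1, "y": 4, "z": 14, "wx": -0.639, "wy": -0.002, "wz": -0.003, "gripper": 0.55}, {"x": -1, "y": 4, "z": 14, "wx": -0.639, "wy": -0.002, "wz": -0.003, "gripper": 0.55}, {"x": -1, "y": 4, "z": 14, "wx": -0.639, "wy": -0.002, "wz": -0.003, "gripper": 0.55}, {"x": -1, "y": 4, "z": 14, "wx": -0.639, "wy": -0.002, "wz": -0.003, "gripper": 0.55}, {"x": -1, "y": 4, "z": 14, "wx": -0.639, "wy": -0.002, "wz": -0.003, "gripper": 0.55}]'

```text
clock: 14.4
ee_pos: [0.4848, -0.0618, 0.1686]
ee_rot: [[-0.971, 0.172, 0.166], [0.239, 0.683, 0.69], [0.005, 0.71, -0.705]]
force: [0.1, -0.1, 0.1]
opening: 0.0398
```

Run:
```python
from h import *
s=st();goal(RC-.06*R_face[:,2],R_face,s)
cap('scene','s4');cap('wrist','w9')
a=cv2.imread('pics/s4.png')[150:300,180:330]; b=cv2.imread('pics/w9.png')
cv2.imwrite('pics/c4.png',np.hstack([cv2.resize(a,(300,300),interpolation=cv2.INTER_CUBIC),cv2.resize(b,(400,300))]))
```

```text
14.4 p [484.8 -61.8 168.6] yawx 166.2 z [ 0.166  0.69  -0.705] F [ 0.1 -0.1  0.1] op 39.8 q [ 64.  69. -73. 115.  34.  33.  61.]
d [ -1.6 -18.7  60.8] w [ 0.004 -0.001 -0.007] rows 1.0
```

View pics/c4.png

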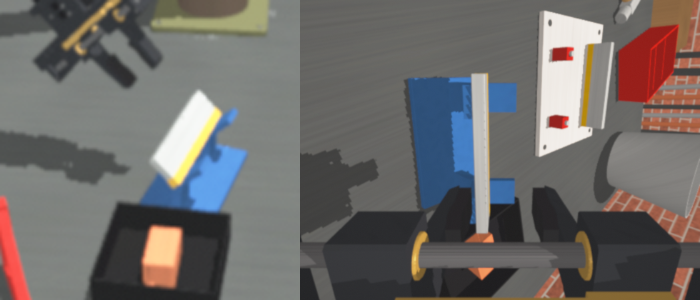

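The gripper is above and to −y of the rib, aligned along its plane. The rib's bare edge is at crop (482,150), left of jaw centre by about 19 mm as computed. Joint 3 is at −73 (limit −84), so I go in small steps.

Emit:
carry_out --increments '[{"x": -2, "y": -19, "z": 10, "wx": 0.004, "wy": 0, "wz": -0.007, "gripper": 0.55}, {"x": -2, "y": -19, "z": 20, "wx": 0.004, "wy": 0, "wz": -0.007, "gripper": 0.55}, {"x": -2, "y": -19, "z": 20, "wx": 0.004, "wy": 0, "wz": -0.007, "gripper": 0.55}]'

```text
clock: 14.88
ee_pos: [0.4875, -0.0588, 0.1429]
ee_rot: [[-0.974, 0.159, 0.163], [0.228, 0.692, 0.685], [-0.003, 0.704, -0.71]]
force: [-0.8, 0.2, 0.7]
opening: 0.04
```

Run:
```python
from h import *
s=st();goal(RC-.005*R_face[:,2],R_face,s)
```

```text
14.88 p [487.5 -58.8 142.9] yawx 166.8 z [ 0.163  0.685 -0.71 ] F [-0.8  0.2  0.7] op 40.0 q [ 63.  71. -70. 115.  37.  31.  61.]
d [ 0.3 -2.4 95.1] w [-0.004 -0.003  0.008] rows 1.5
```

Emit:
carry_out --increments '[{"x": 0, "y": -2, "z": 30, "wx": -0.004, "wy": -0.003, "wz": 0.008, "gripper": 0.55}, {"x": 0, "y": -2, "z": 60, "wx": -0.004, "wy": -0.003, "wz": 0.008, "gripper": 0.55}, {"x": 0, "y": -2, "z": 60, "wx": -0.004, "wy": -0.003, "wz": 0.008, "gripper": 0.55}]'

```text
clock: 15.25
ee_pos: [0.4963, -0.0173, 0.0986]
ee_rot: [[-0.973, 0.165, 0.163], [0.231, 0.688, 0.688], [0.001, 0.707, -0.707]]
force: [-0.6, 0.7, 0.3]
opening: 0.0396
```

Run:
```python
from h import *
s=st();goal(RC-.005*R_face[:,2],R_face,s)
cap('wrist','w10');cap('scene','s5')
a=cv2.imread('pics/s5.png')[150:300,180:330]; b=cv2.imread('pics/w10.png')
cv2.imwrite('pics/c5.png',np.hstack([cv2.resize(a,(300,300),interpolation=cv2.INTER_CUBIC),cv2.resize(b,(400,300))]))
```

```text
15.25 p [496.3 -17.3  98.6] yawx 166.6 z [ 0.163  0.688 -0.707] F [-0.6  0.7  0.3] op 39.6 q [ 56.  73. -63. 117.  41.  22.  57.]
d [-0.8 -1.4 33.8] w [-0.    -0.004  0.002] rows 0.5
```

View pics/c5.png

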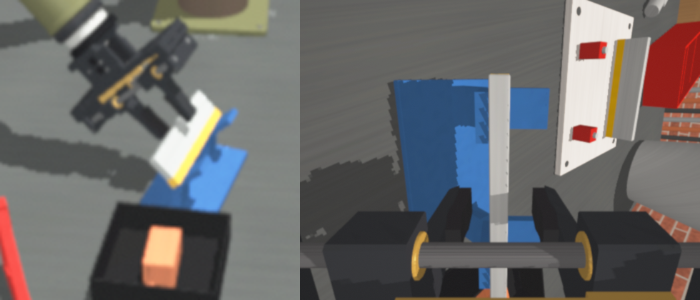

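The fingers straddle the rib's two faces, with the rib edge at crop column 499 between fingers at 460 and 545. I go in the last 34 mm and close.

Emit:
carry_out --increments '[{"x": -1, "y": -1.5, "z": 20, "wx": 0, "wy": -0.004, "wz": 0.002, "gripper": 0.55}, {"x": -1, "y": -1.5, "z": 34, "wx": 0, "wy": -0.004, "wz": 0.002, "gripper": 0.55}, {"x": -1, "y": -1.5, "z": 34, "wx": 0, "wy": -0.004, "wz": 0.002, "gripper": 0.55}, {"x": -1, "y": -1.5, "z": 34, "wx": 0, "wy": -0.004, "wz": 0.002, "gripper": 0.7}, {"x": -1, "y": -1.5, "z": 34, "wx": 0, "wy": -0.004, "wz": 0.002, "gripper": 0.7}]' --squeeze 30

```text
clock: 15.98
ee_pos: [0.5039, 0.0023, 0.0749]
ee_rot: [[-0.971, 0.168, 0.171], [0.24, 0.687, 0.686], [-0.003, 0.707, -0.707]]
force: [-0.4, 0.2, 0.0]
opening: 0.0264
```

Run:
```python
from h import *
s=st();goal(RC-.005*R_face[:,2],R_face,s)
```

```text
15.97 p [503.9   2.3  74.9] yawx 166.1 z [ 0.171  0.686 -0.707] F [-0.4  0.2  0. ] op 26.4 q [ 52.  73. -59. 117.  43.  16.  55.]
d [2.1 0.6 2.3] w [-0.001  0.005 -0.001] rows 0.1
```

Emit:
carry_out --increments '[{"x": 2, "y": 0.5, "z": 2, "wx": 0, "wy": 0.005, "wz": 0, "gripper": 0.75}, {"x": 2, "y": 0.5, "z": 2, "wx": 0, "wy": 0.005, "wz": 0, "gripper": 0.95}, {"x": 2, "y": 0.5, "z": 2, "wx": 0, "wy": 0.005, "wz": 0, "gripper": 1}, {"x": 2, "y": 0.5, "z": 2, "wx": 0, "wy": 0.005, "wz": 0, "gripper": 1}]' --squeeze 40

```text
clock: 16.48
ee_pos: [0.5022, 0.0042, 0.0737]
ee_rot: [[-0.972, 0.168, 0.166], [0.237, 0.688, 0.687], [0.001, 0.706, -0.708]]
force: [-0.8, -0.8, 0.5]
opening: 0.0121
```

Run:
```python
from h import *
s=st();goal(RC-.005*R_face[:,2],R_face,s)
z=s['ee_rot'][:,2]; print('rib y along tool: ', (RC-s['ee_pos'])@s['ee_rot']*1000)
```

```text
16.48 p [502.2   4.2  73.7] yawx 166.3 z [ 0.166  0.687 -0.708] F [-0.8 -0.8  0.5] op 12.1 q [ 52.  73. -59. 117.  43.  16.  55.]
d [0.  0.4 0.4] w [-0.001  0.    -0.002] rows 0.0
rib y along tool:  [0.01113869 0.40665258 5.39455988]
```

Both faces are gripped (opening 12.1 mm). I lift clear, then turn upright.

Emit:
carry_out --increments '[{"x": 0, "y": 14, "z": -14, "wx": 0, "wy": 0, "wz": 0, "gripper": 1}, {"x": 0, "y": 42, "z": -42, "wx": 0, "wy": 0, "wz": 0, "gripper": 1}, {"x": 0, "y": 71, "z": -71, "wx": 0.1, "wy": 0, "wz": 0, "gripper": 1}, {"x": 0, "y": 85, "z": -85, "wx": 0.3, "wy": 0, "wz": 0, "gripper": 1}, {"x": 0, "y": 100, "z": -100, "wx": 0.5, "wy": 0, "wz": 0, "gripper": 1}]'

```text
clock: 17.1
ee_pos: [0.5014, 0.0041, 0.2169]
ee_rot: [[-0.971, 0.226, 0.07], [0.237, 0.927, 0.29], [0.001, 0.299, -0.954]]
force: [-0.4, -0.4, -6.5]
opening: 0.0115
```

```bash
cat >> h.py <<'E'
tj=np.radians(-12.8); JX=np.array([np.cos(tj),np.sin(tj),0]); JY=np.array([-JX[1],JX[0],0]); J=np.array([.5177,.2945,0])
R_st=Rdown(167.2)
def stand(jy,up): return J+jy*JY+(.0379+up)*EZ
E
python3 - <<'E'
from h import *
s=st();goal(stand(-.045,.12),R_st,s)
E
```

```text
17.1 p [501.4   4.1 216.9] yawx 166.3 z [ 0.07   0.29  -0.954] F [-0.4 -0.4 -6.5] op 11.5 q [ 37.  44. -56. 115.  36.  34.  40.]
d [ 52.2 212.3 128.4] w [ 0.303  0.002 -0.016] rows 4.1
```

Emit:
carry_out --increments '[{"x": 52, "y": 212, "z": 128, "wx": 0.303, "wy": 0.002, "wz": -0.016, "gripper": 1}, {"x": 52, "y": 212, "z": 128, "wx": 0.303, "wy": 0.002, "wz": -0.016, "gripper": 1}, {"x": 52, "y": 212, "z": 128, "wx": 0.303, "wy": 0.002, "wz": -0.016, "gripper": 1}, {"x": 52, "y": 212, "z": 128, "wx": 0.303, "wy": 0.002, "wz": -0.016, "gripper": 1}, {"x": 52, "y": 212, "z": 128, "wx": 0.303, "wy": 0.002, "wz": -0.016, "gripper": 1}]'

```text
clock: 17.73
ee_pos: [0.5052, 0.2557, 0.1584]
ee_rot: [[-0.976, 0.216, -0.002], [0.216, 0.976, 0.005], [0.003, 0.004, -1.0]]
force: [-0.2, 0.0, -5.6]
opening: 0.0116
```

Run:
```python
from h import *
s=st();goal(stand(-.044,.02),R_st,s)
cap('wrist','w11');cap('scene','s6')
a=cv2.imread('pics/s6.png')[150:300,300:450]; b=cv2.imread('pics/w11.png')
cv2.imwrite('pics/c6.png',np.hstack([cv2.resize(a,(300,300),interpolation=cv2.INTER_CUBIC),cv2.resize(b,(400,300))]))
im,W=cloud('w11'); q=(W-J); x=q@JX*1000; y=q@JY*1000; z=W[...,2]*1000
for nm,m in dict(held=(np.abs(y+45)<12)&(z>140)&(z<170)&(np.abs(x)<95)).items():
    print(nm,m.sum(),cv2.minAreaRect(np.c_[x[m],y[m]].astype(np.float32)),np.percentile(z[m],[5,50,95]))
```

```text
17.73 p [505.2 255.7 158.4] yawx 167.5 z [-0.002  0.005 -1.   ] F [-0.2  0.  -5.6] op 11.6 q [-10.  48. -38. 104.  42.  43.   7.]
d [ -3.8  -3.8 100.5] w [ 0.004 -0.003  0.006] rows 1.6
held 969 ((-7.64046573638916, -45.13038635253906), (24.641876220703125, 13.59848690032959), 85.38712310791016) [142.37048098 158.70143418 168.85635178]
```

View pics/c6.png

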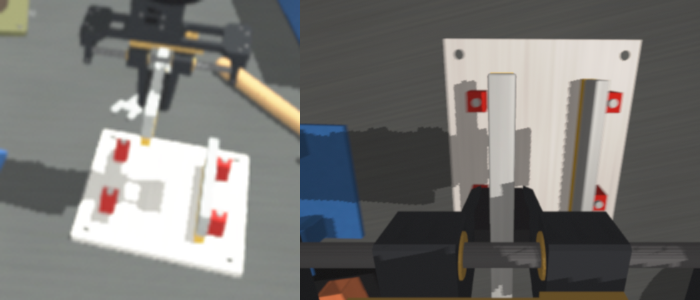

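The rib hangs upright over the free bay, at crop (500,180), with the stops to its left at (475,100). I check its pose in the hand, then lower it.

Run:
```python
from h import *
im,W=cloud('w11'); q=(W-J); x=q@JX*1000; y=q@JY*1000; z=W[...,2]*1000
m=(np.abs(y+41)<15)&(z>168)&(z<185)&(x<95)&(x>-95)
print(m.sum(),cv2.minAreaRect(np.c_[x[m],y[m]].astype(np.float32)),np.percentile(z[m],[5,50,95]),np.percentile(x[m],[0,100]))
k=m&(x<-30); print(np.polyfit(x[k],y[k],1), np.polyfit(x[k],z[k],1))
```

```text
11836 ((-24.077056884765625, -39.573829650878906), (29.850032806396484, 118.84654998779297), 82.1255111694336) [174.04930541 175.48062814 180.76170691] [-83.56308124  35.67775099]
[ 3.83361677e-03 -4.04223945e+01] [5.26939937e-03 1.75614406e+02]
```

Emit:
carry_out --increments '[{"x": -4, "y": -4, "z": 40, "wx": 0.004, "wy": -0.003, "wz": 0.006, "gripper": 1}, {"x": -4, "y": -4, "z": 85, "wx": 0.004, "wy": -0.003, "wz": 0.006, "gripper": 1}, {"x": -4, "y": -4, "z": 100, "wx": 0.004, "wy": -0.003, "wz": 0.006, "gripper": 1}, {"x": -4, "y": -4, "z": 100, "wx": 0.004, "wy": -0.003, "wz": 0.006, "gripper": 1}]'

```text
clock: 18.32
ee_pos: [0.5069, 0.2541, 0.0584]
ee_rot: [[-0.976, 0.218, -0.002], [0.218, 0.976, 0.004], [0.003, 0.003, -1.0]]
force: [-1.2, -0.8, -5.0]
opening: 0.0119
```

Run:
```python
from h import *
s=st();goal(stand(-.044,.0),R_st,s)
```

```text
18.32 p [506.9 254.1  58.4] yawx 167.4 z [-0.002  0.004 -1.   ] F [-1.2 -0.8 -5. ] op 11.9 q [-14.  56. -30. 107.  51.  32.  -1.]
d [-1.7 -2.3 20.5] w [ 0.003 -0.003  0.003] rows 0.3
```

Emit:
carry_out --increments '[{"x": -2, "y": -2, "z": 10, "wx": 0.003, "wy": -0.003, "wz": 0.003, "gripper": 1}, {"x": -2, "y": -2, "z": 18, "wx": 0.003, "wy": -0.003, "wz": 0.003, "gripper": 1}, {"x": -2, "y": -2, "z": 18, "wx": 0.003, "wy": -0.003, "wz": 0.003, "gripper": 1}, {"x": -2, "y": -2, "z": 18, "wx": 0.003, "wy": -0.003, "wz": 0.003, "gripper": 1}]'

```text
clock: 18.82
ee_pos: [0.5085, 0.252, 0.0407]
ee_rot: [[-0.975, 0.221, 0.001], [0.221, 0.975, 0.001], [-0.001, 0.001, -1.0]]
force: [0.0, -0.3, -5.6]
opening: 0.0115
```

Run:
```python
from h import *
s=st();goal(stand(-.044,.0),R_st,s)
```

```text
18.82 p [508.5 252.   40.7] yawx 167.2 z [ 0.001  0.001 -1.   ] F [ 0.  -0.3 -5.6] op 11.5 q [-15.  57. -29. 107.  52.  30.  -2.]
d [ 0.4 -0.6  2.8] w [0.001 0.001 0.   ] rows 0.0
```

Emit:
carry_out --increments '[{"x": 0, "y": -5, "z": 0, "wx": 0, "wy": 0, "wz": 0, "gripper": 1}, {"x": 0, "y": -5, "z": 2.5, "wx": 0, "wy": 0, "wz": 0, "gripper": 1}, {"x": 0, "y": -5, "z": 4, "wx": 0, "wy": 0, "wz": 0, "gripper": 1}, {"x": 0, "y": -5, "z": 4, "wx": 0, "wy": 0, "wz": 0, "gripper": 1}]'

```text
clock: 19.32
ee_pos: [0.5075, 0.2468, 0.0373]
ee_rot: [[-0.975, 0.221, 0.002], [0.221, 0.975, -0.0], [-0.002, 0.0, -1.0]]
force: [-0.6, -2.1, 2.9]
opening: 0.0115
```

Run:
```python
from h import *
s=st();goal(stand(-.050,.0),R_st,s)
```

```text
19.32 p [507.5 246.8  37.3] yawx 167.2 z [ 0.002 -0.    -1.   ] F [-0.6 -2.1  2.9] op 11.5 q [-15.  57. -28. 107.  53.  30.  -3.]
d [ 0.7 -1.2 -0.6] w [0.    0.002 0.   ] rows 0.0
```

The rib is on the plate. Now I press it gently toward the stops.

Emit:
carry_out --increments '[{"x": 0, "y": -2, "z": 0, "wx": 0, "wy": 0, "wz": 0, "gripper": 1}, {"x": 0, "y": -2, "z": 0, "wx": 0, "wy": 0, "wz": 0, "gripper": 1}]'

```text
clock: 19.58
ee_pos: [0.5072, 0.2455, 0.0374]
ee_rot: [[-0.975, 0.221, 0.002], [0.221, 0.975, 0.001], [-0.002, 0.002, -1.0]]
force: [1.2, 0.3, -2.0]
opening: 0.0115
```

Emit:
carry_out --increments '[{"x": 0, "y": -2, "z": 0, "wx": 0, "wy": 0, "wz": 0, "gripper": 1}, {"x": 0, "y": -2, "z": 0, "wx": 0, "wy": 0, "wz": 0, "gripper": 1}]'

```text
clock: 19.82
ee_pos: [0.507, 0.2448, 0.0374]
ee_rot: [[-0.975, 0.221, 0.002], [0.221, 0.975, 0.004], [-0.002, 0.004, -1.0]]
force: [1.2, 4.4, -4.8]
opening: 0.0118
```

Run:
```python
from h import *
s=st();goal(stand(-.050,.0),R_st,s); print(s['ft_torque'], s['force']@s['ee_rot'])
```

```text
19.82 p [507.  244.8  37.4] yawx 167.3 z [ 0.002  0.004 -1.   ] F [ 1.2  4.4 -4.8] op 11.8 q [-14.  57. -28. 108.  53.  29.  -3.]
d [ 0.6  0.8 -0.5] w [0.004 0.002 0.001] rows 0.0
[ 0.74510529 -0.15989266  0.01356189] [-0.22030052  4.49185521  4.80932118]
```

Emit:
carry_out --increments '[{"x": 0, "y": -1.5, "z": 1.5, "wx": 0.004, "wy": 0.002, "wz": 0, "gripper": 1}, {"x": 0, "y": -1.5, "z": 1.5, "wx": 0.004, "wy": 0.002, "wz": 0, "gripper": 1}]'

```text
clock: 20.08
ee_pos: [0.5071, 0.2448, 0.0373]
ee_rot: [[-0.976, 0.22, 0.001], [0.22, 0.976, 0.003], [-0.001, 0.003, -1.0]]
force: [-0.9, 2.7, 7.5]
opening: 0.0114
```

Run:
```python
from h import *
s=st();goal(stand(-.050,.0),R_st,s); print(s['ft_torque'], s['force']@s['ee_rot'])
```

```text
20.07 p [507.1 244.8  37.3] yawx 167.3 z [ 0.001  0.003 -1.   ] F [-0.9  2.7  7.5] op 11.4 q [-14.  57. -28. 107.  53.  29.  -3.]
d [ 0.7  0.8 -0.6] w [0.003 0.001 0.002] rows 0.0
[0.51936147 0.17514885 0.00950709] [ 1.45620548  2.43164838 -7.47570392]
```

Emit:
carry_out --increments '[{"x": 0, "y": 0, "z": 0, "wx": 0, "wy": 0, "wz": 0, "gripper": 0.7}, {"x": 0, "y": 0, "z": 0, "wx": 0, "wy": 0, "wz": 0, "gripper": 0.7}, {"x": 0, "y": 0, "z": 0, "wx": 0, "wy": 0, "wz": 0, "gripper": 0.7}, {"x": 0, "y": 0, "z": -1, "wx": 0, "wy": 0, "wz": 0, "gripper": 0.7}]' --squeeze 10

```text
clock: 20.58
ee_pos: [0.507, 0.2444, 0.0381]
ee_rot: [[-0.975, 0.22, 0.001], [0.22, 0.975, 0.002], [-0.0, 0.002, -1.0]]
force: [0.7, 0.2, -0.4]
opening: 0.0264
```

Run:
```python
from h import *
s=st();goal(stand(-.050,.0),R_st,s); print(s['ft_torque'], s['force']@s['ee_rot'])
```

```text
20.57 p [507.  244.4  38.1] yawx 167.3 z [ 0.001  0.002 -1.   ] F [ 0.7  0.2 -0.4] op 26.4 q [-14.  57. -28. 107.  53.  29.  -2.]
d [0.6 1.2 0.2] w [0.002 0.    0.002] rows 0.0
[ 0.05483774 -0.18062908  0.03175561] [-0.67351731  0.3207553   0.38721645]
```

Released. I nudge the rib with the inner finger at mid-length so that it seats on both stops.

Emit:
carry_out --increments '[{"x": 0, "y": -5, "z": 1, "wx": 0, "wy": 0, "wz": 0, "gripper": 0.7}, {"x": 0, "y": -8, "z": 1, "wx": 0, "wy": 0, "wz": 0, "gripper": 0.7}, {"x": 0, "y": -8, "z": 1, "wx": 0, "wy": 0, "wz": 0, "gripper": 0.7}]'

```text
clock: 20.95
ee_pos: [0.5054, 0.2377, 0.0371]
ee_rot: [[-0.976, 0.22, 0.001], [0.22, 0.976, 0.004], [-0.0, 0.004, -1.0]]
force: [0.8, 3.9, -3.4]
opening: 0.0264
```

Run:
```python
from h import *
s=st();goal(stand(-.050,.0),R_st,s); print(s['ft_torque'], s['force']@s['ee_rot'])
```

```text
20.95 p [505.4 237.7  37.1] yawx 167.3 z [ 0.001  0.004 -1.   ] F [ 0.8  3.9 -3.4] op 26.4 q [-14.  57. -28. 108.  54.  29.  -3.]
d [ 0.6  8.1 -0.7] w [0.004 0.    0.002] rows 0.1
[ 0.68266973 -0.37239728 -0.01618628] [0.04403738 3.92289645 3.37500956]
```

Emit:
carry_out --increments '[{"x": 0, "y": -2, "z": 0, "wx": 0.004, "wy": 0, "wz": 0, "gripper": 0.7}, {"x": 0, "y": -2.5, "z": 0, "wx": 0.004, "wy": 0, "wz": 0, "gripper": 0.7}, {"x": 0, "y": -2.5, "z": 0, "wx": 0.004, "wy": 0, "wz": 0, "gripper": 0.7}]'

```text
clock: 21.32
ee_pos: [0.5054, 0.2376, 0.0373]
ee_rot: [[-0.976, 0.219, 0.002], [0.219, 0.976, 0.005], [-0.001, 0.005, -1.0]]
force: [2.8, 6.3, -4.5]
opening: 0.0261
```

Emit:
carry_out --increments '[{"x": 0, "y": 4, "z": 0, "wx": 0, "wy": 0, "wz": 0, "gripper": 0.7}, {"x": 0, "y": 7.5, "z": 0, "wx": 0, "wy": 0, "wz": 0, "gripper": 0.6}, {"x": 0, "y": 7.5, "z": 0, "wx": 0, "wy": 0, "wz": 0, "gripper": 0.5}, {"x": 0, "y": 7.5, "z": 0, "wx": 0, "wy": 0, "wz": 0, "gripper": 0.4}]'

```text
clock: 21.82
ee_pos: [0.5069, 0.2444, 0.0373]
ee_rot: [[-0.976, 0.219, 0.002], [0.219, 0.976, 0.004], [-0.001, 0.004, -1.0]]
force: [0.3, -0.1, 0.1]
opening: 0.0513
```

Run:
```python
from h import *
s=st();goal(stand(-.050,.0),R_st,s)
```

```text
21.82 p [506.9 244.4  37.3] yawx 167.4 z [ 0.002  0.004 -1.   ] F [ 0.3 -0.1  0.1] op 51.3 q [-14.  57. -28. 108.  53.  29.  -2.]
d [ 0.6  1.3 -0.6] w [0.004 0.001 0.003] rows 0.0
```

Seated at about 6 N and clear of the rib. I retreat straight up and look.

Emit:
carry_out --increments '[{"x": 0, "y": 0, "z": -25, "wx": 0, "wy": 0, "wz": 0, "gripper": 0.4}, {"x": 0, "y": 0, "z": -80, "wx": 0, "wy": 0, "wz": 0, "gripper": 0.4}, {"x": 0, "y": 0, "z": -140, "wx": 0, "wy": 0, "wz": 0, "gripper": 0.4}, {"x": 30, "y": 0, "z": -200, "wx": 0, "wy": 0, "wz": 0, "gripper": 0.2}, {"x": 40, "y": 20, "z": -215, "wx": 0, "wy": 0, "wz": 0, "gripper": 0.2}]'

```text
clock: 22.45
ee_pos: [0.4716, 0.2715, 0.2555]
ee_rot: [[-0.976, 0.22, 0.005], [0.22, 0.976, 0.004], [-0.004, 0.005, -1.0]]
force: [0.5, 0.3, -0.8]
opening: 0.0698
```

Run:
```python
from h import *
s=st(); cap('wrist','w12'); cap('scene','s7'); cap('top','t7')
im,W=cloud('w12'); H=cv2.cvtColor(im,cv2.COLOR_RGB2HSV).astype(int); q=(W-J); x=q@JX*1000; y=q@JY*1000; z=W[...,2]*1000
for nm,c in dict(new=-50,old=50).items():
    m=(np.abs(y-c)<14)&(z>50)&(z<60)&(np.abs(x)<95)
    print(nm,m.sum(),cv2.minAreaRect(np.c_[x[m],y[m]].astype(np.float32)),np.percentile(z[m],[5,50,95]).round(1),'x',x[m].min(),x[m].max(),np.polyfit(x[m],y[m],1))
    for sx in (-55,55):
        k=m&(np.abs(x-sx)<9); print('  rib y at',sx,np.percentile(y[k],[2,50,98]).round(1))
        r=(np.abs(x-sx)<8)&(np.abs(y-np.sign(c)*66)<14)&(z>35)&(z<40)&(H[...,1]>120); print('  stop y',np.percentile(y[r],[2,50,98]).round(1), r.sum())
m=(np.abs(x)<118)&(np.abs(y)<103)&(z>7)&(z<13); print(cv2.minAreaRect(np.c_[x[m],y[m]].astype(np.float32)))
b=cv2.imread('pics/w12.png'); cv2.imwrite('pics/c7.png',cv2.resize(b,(800,600)))
```

```text
22.45 p [471.6 271.5 255.5] yawx 167.3 z [ 0.005  0.004 -1.   ] F [ 0.5  0.3 -0.8] op 69.8 q [ -9.  39. -44. 103.  34.  51.   9.]
new 1839 ((0.7001724243164062, -50.169498443603516), (159.8189239501953, 12.107996940612793), 0.10292857885360718) [53.1 54.4 55.6] x -79.2149822372561 80.60060972009913 [ 1.98505112e-04 -5.00907274e+01]
  rib y at -55 [-56.  -50.2 -44.5]
  stop y [-74.9 -67.5 -57.9] 213
  rib y at 55 [-55.2 -50.  -44.7]
  stop y [-74.4 -66.9 -58.2] 150
old 1686 ((3.1740798950195312, 48.32959747314453), (160.49972534179688, 12.680877685546875), 0.13435055315494537) [52.3 54.5 55.7] x -77.07720684653508 83.42936091006669 [-1.63711138e-02  4.71026200e+01]
  rib y at -55 [42.2 47.5 53.9]
  stop y [61.2 68.8 75.3] 154
  rib y at 55 [42.2 44.1 46.8]
  stop y [61.1 65.3 68.5] 7
((-0.15964508056640625, -0.2412872314453125), (199.8676300048828, 229.09347534179688), 89.97574615478516)
```

View pics/c7.png

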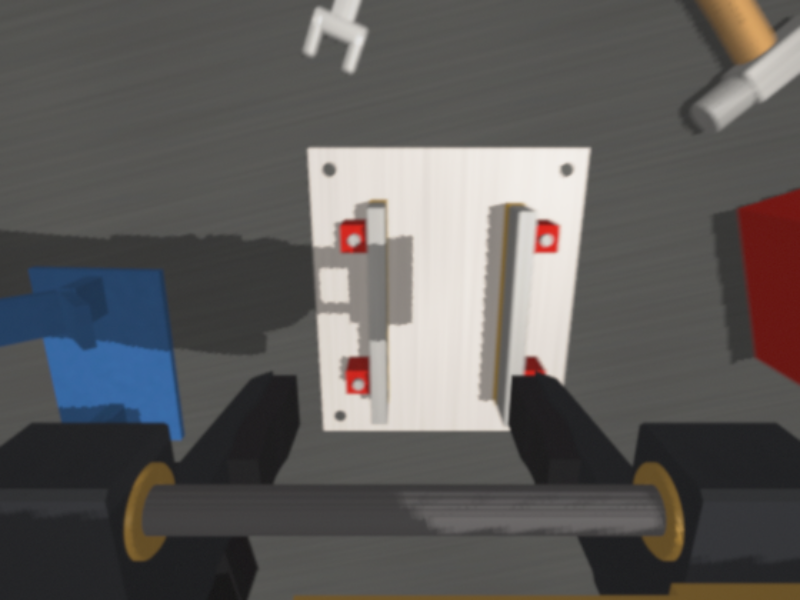

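View pics/s7.png

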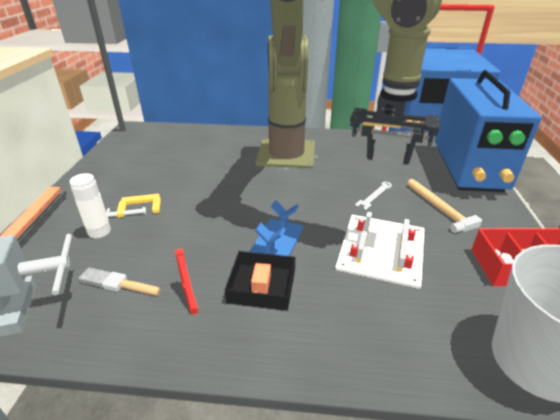

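The pictures show the rib standing against both stops (at (353,237) and (357,378) in the wrist view). It is centred to 0.7 mm, at y = −50.2 mm, with its face within 0.1° of the stop line. The set rib is where it was, the off-cut is in the pan, and the bystanders look untouched.

Emit:
carry_out --increments '[{"x": 0, "y": 0, "z": -20, "wx": 0, "wy": 0, "wz": 0, "gripper": 0.2}, {"x": 0, "y": 0, "z": -20, "wx": 0, "wy": 0, "wz": 0, "gripper": 0.2}, {"x": 0, "y": 0, "z": -20, "wx": 0, "wy": 0, "wz": 0, "gripper": 0.2}]'

```text
clock: 22.98
ee_pos: [0.4718, 0.271, 0.2714]
ee_rot: [[-0.976, 0.218, 0.001], [0.218, 0.976, 0.002], [-0.001, 0.002, -1.0]]
force: [-0.1, 0.3, -0.1]
opening: 0.0704
```

Run:
```python
from h import *
st(); print(workorder.close_job())
```

```text
22.98 p [471.8 271.  271.4] yawx 167.4 z [ 0.001  0.002 -1.   ] F [-0.1  0.3 -0.1] op 70.4 q [ -8.  38. -45. 102.  32.  53.  10.]
the job is handed in; nothing more can be done
None
```

The job is done and was handed in at about 23 s. I put the off-cut in the scrap pan and laid the rib in the V-cradle, yellow edge down, and let go of it. I then took it by its two faces and stood it in the free (−y) bay. Last, I pressed it against both stops with about 6 N and released it.

**Last checks on the new rib:** in the wrist camera it is 0.7 mm off centre along the stops. Its face is at the stops' inner line to within about 0.2 mm and parallel to it within 0.1°. Its top is at 54.4 mm (55 mm expected), so it is standing on the plate.

**Everything else:**
- **Set rib:** it is within about 0.2 mm of where I first measured it.
- **Off-cut:** it is inside the pan.
- **Other items:** the bystanders look unmoved in the final picture; I did not measure them again.

One check was weak: a gripper finger hid part of the set rib's far end and its stop in that last view. Its position rests on its outline as a whole. No check failed.

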